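# Move a tested drive module from the test dock into the control rack

### The arm

A 6-joint arm with a two-finger parallel gripper is mounted at the origin on a cart in front of the work surface, level with it; the furniture and walls round the work are solid. World frame = base frame: x ahead of the robot, y to its left, z up, the work surface at z = 0. Lengths are in m, angles in rad, forces in N, time in s.
With the tool pointing down it reaches from about 0.35 to 0.775 m from the base axis. Payload 7.3 kg.
Tool frame: the origin (TCP) lies at the very end of the fingers, on their centre line; the grasp point (between the pads) lies 19 mm behind it; x points along the fingers, y is the direction in which the jaws open and shut, and the axes are right-handed (so a half turn about x gives the same grasp; the last joint's range is limited). The gripper opens to 92 mm and grips with 3 to 60 N. Pads are 19 mm wide; open, the fingers measure 130 mm over their backs; the gripper's body (75 mm by 190 mm) begins 47 mm behind the grasp point.
Start: joints at [-1.405, 0.342, 1.524, -0, 1.275, -0.146], TCP at [0.161, -0.5, 0.227] pointing down, gripper open.
Joint ranges: [-2.53, 2.53], [-0.77, 2.02], [0.04, 2.7], [-1, 4.14], [0.28, 2.66], [-3.11, 3.11]. Speed limits (rad/s): [2.57, 2.57, 3.14, 3.14, 3.14, 3.14].

### API

Orientations are given as [roll, pitch, yaw] about the fixed x, y, z axes, in that order (R = Rz(yaw) Ry(pitch) Rx(roll)).
In Python, from cell import observe, vision, job gives the robot as it stands.
- The arm moves only by the tool send_rows, never from a script. Its argument "motion" is a list of rows, each an object with "hand": the opening, from -1 (shut) to 1 (fully open), so that 0 is half open; "slide": the shift along the tool's x, y, z in mm, a list of three; "spin": the turn about the tool's x in rad. In form: [{"hand": hand, "slide": [tx, ty, tz], "spin": spin}, ...]. A call has 1 to 8 rows; each row shifts and turns the pose as measured when the row begins, along the tool's axes as they then stand; what a row does not reach is not made up. A row lasts 1/10 s, in which the tool goes at most 50 mm and 8.59 degrees, less where a joint would pass 70% of its speed; a pose out of reach is approached as far as the arm can. A call with a gripper value outside its range is refused whole. The fingers move at their own pace and stop on an object; "grip_force" is the grip in N (left out, the last holds). Time passes only in rows, so rows that do not move let the fingers close. It gives the time, the measured TCP pose, the force and the opening at its end, in the units of the state.
- observe(): the state, without advancing time (a new reading comes with each control period).
- vision.read_camera(name): name is "side" or "top" or "wrist"; returns a dict with "pixels" (400x640x3 uint8, blue, green, red), "range_z" (400x640 float32, m along the optical axis (not along the pixel's ray), 0 where there is no reading), "fx", "fy", "cx", "cy" (pixels), "world_from_camera" (4x4, takes a point from camera to world coordinates); the wrist camera has in their place "T_tool_cam" (4x4, takes a point from camera to tool coordinates, whose origin is the TCP and whose axes are the tool frame's). Camera axes: x right, y down, z forward; pixel columns grow to the right and rows downward; lengths in m; the calibration is good to about 2 mm. A picture is of the moment at which its call begins: read the wrist's pose just before it.
- job.hand_in(): hands the job in, once; it reports no verdict.
Trained networks look in a picture, given as the dict that the camera call returned (one of the last four; its "shot" number tells which), for a name from the list of things; names that differ only in an ending like _2 or _b are one class to them, and where a whole thing is asked for, a point or a joint stands for the part that bears it (a point fixed in the world has none). Each returns a list of dicts, best first, with "conf" (0 to 1); they miss things now and then, are a little off and sometimes report something else, mostly with a low value. They report only what shows in the picture. A call takes as long as a camera call.
- vision.search_frame(picture, thing): "uv" ([column, row] in pixels, amid what is visible of it).
- vision.cut_out(picture, thing): "mask" (400x640 bool, what is visible of it) and "uv" ([column, row] in pixels, amid what is visible of it).
The state is a dict: "time": time; "qpos": joint angles; "qvel": joint speeds; "joint_efforts": joint torques, N m; "tool_pos": TCP position; "tool_rot": TCP orientation; "contact_force": force on the tool from outside, world axes, zero at the start; "torque": the same for the moment, N m; "opening": finger opening in m.
Only numpy, scipy, OpenCV 4.12 (cv2) and the standard library are available. Lean on these libraries where they do the work, as an engineer would, in place of code of your own. Each camera call takes 0.05 s, during which the arm holds its last target.

### The job

The drive module in the test dock has passed its test. Press the dock's red ejector lever all the way down so that the module rises, draw the module up out of the dock by its top edge, and slide it plug end first into the open bay of the control rack, pushing it gently on its orange end until it is fully home against the backplane. Leave the things lying around the work where they are.

Things in the scene. Friction and masses are not known exactly. Their poses are not given: they have to be found in the camera images.
- module: drive module, a thin upright board in an aluminium edge frame: 110 long (x) x 10 thick (y) x 60 high (z), 0.18 kg, solid. Origin: centre of its underside. +x end: black plug; -x end: orange strip. In the dock its axes lie along the dock's, underside 22 above the bench, top edge 3 below the wall tops, so it cannot be pinched until ejected
- module_plug (a point): centre of the module's plug end face (module frame x +55, y 0, z 30)
- dock: test dock, fixed. Origin at bench height under the centre of its slot. Slot 113 long (x), 12.4 wide, open at the top, between grey walls 7 thick whose tops are 85 above the bench. Outside them: ribs up to 38 high to y +-25; beyond the +x end a pod (x 65 to 93, 42 high). The ejector lever comes out at the -x end
- ejector (a joint): ejector lever, 0 (pad up) to 0.46 (hard stop, pad down); pivot along the dock's y at dock x -64, z 20. Pressing the pad with about 4 to 6 N makes its inner toe lift the module straight up in the slot, by about 25 mm at the stop; the lever stays where it is left and holds the module, top edge then about 22 above the walls
- ejector_pad (a point): middle of the upper face of the lever's red ribbed pad (38 along x, 28 wide). At joint 0 it is at dock (-132, 0, 62), leaning 0.2 rad up towards the -x side; at the stop at about (-143, 0, 27), leaning 0.26 rad down
- rack: control rack, fixed: grey case (x 16 to 112, y +-47, top 86 above the bench) on a chassis plate (x -102 to 114, y +-52, top 8 above the bench). Origin at bench height under the cheek tips of its one open bay, which runs along +x at y 0. The bay is roofed (82 above the bench) and can be entered only from the front, along the plate
- rack_mouth (a point): point on the chassis plate between the tips of the black flared cheeks (rack x 0, y 0, z 8). The cheeks (66 above the bench) narrow the mouth from about 27 wide at x 0 to the bay's 13 at x 18
- lens_cleaner: bystander: blue-green bottle with a black pump cap, 47 across, 136 high; origin under its centre
- usb_stick: bystander: small red memory stick, 18 x 57 x 9; origin under its centre
- black_tape: bystander: roll of black tape, 67 across, 19 high; origin under its centre
- loupe: bystander: black loupe, 40 across, 34 high; origin under its centre
- rack_stop (a point): point of the rigid backplane that the plug's middle meets at home (rack x 98, y 0, z 38); the module then sticks out of the cheeks by 12. A guide spring at rack x 66 rubs on the module's side: up to about 12 N as its end meets the spring, then a few N; it keeps the module where it is left

How it is judged:
By the outcome, as a careful person would: the job done as asked, in the order asked, and still so for the second after the job is handed in, with the robot touching nothing.
It also fails if it takes over 61 s, if anything falls off the work surface, if the arm or the gripper's body presses on something with over 40 N, if the wrist force passes 120 N, or if a joint passes its speed limit or range.

## Working session

There is one attempt and no reset: what is moved stays moved. The work goes in short steps, Python scripts to look and compute and a tool call to move; the robot and the scene stay as the last step left them, time stands still between calls to the robot, and variables do not carry over. Pictures are saved under pics/ and viewed, and the job is handed in when it is done.

Besides the shell and the picture viewer there is one more tool, called after "Request:" as a command line: name --argument value ..., lists and objects as JSON in quotes. send_rows: Moves the arm, as the interface text tells. Its arguments: {"type":"object","properties":{"motion":{"type":"array","items":{"type":"object","properties":{"hand":{"type":"number"},"slide":{"type":"array","items":{"type":"number"}},"spin":{"type":"number"}}}},"grip_force":{"type":"number"}},"required":["motion"]}

```bash
ls; mkdir -p pics; cat > h.py <<'E'
import numpy as np, cv2
from cell import observe, vision, job
def save(p,n): cv2.imwrite('pics/'+n,p['pixels'])
def pts(p,mask=None):
    z=p['range_z']; v,u=np.nonzero((z>0)&(mask if mask is not None else True))
    d=z[v,u]; c=np.stack([(u-p['cx'])/p['fx']*d,(v-p['cy'])/p['fy']*d,d,np.ones_like(d)])
    return (T(p)@c)[:3].T,u,v
def T(p):
    return np.array(p['world_from_camera'])
E
python3 - <<'E'
from h import *
s=observe(); print(s)
for n in ['top','side']:
    p=vision.read_camera(n); save(p,n+'0.png')
    print(n,p['fx'],np.round(T(p),3).tolist())
    for t in ['module','dock','ejector','rack','lens_cleaner','usb_stick','black_tape','loupe']:
        r=vision.cut_out(p,t)
        for x in r[:2]:
            P,u,v=pts(p,x['mask']); print(t,round(x['conf'],2),np.round(x['uv']),len(P),np.round(np.median(P,0),3) if len(P) else '',np.round(P.min(0),3),np.round(P.max(0),3))
    np.savez(n+'0.npz',**{k:v for k,v in p.items()})
E
```

```text
pics
{'time': 0.0, 'qpos': array([-1.40499053e+00,  3.42756861e-01,  1.52500371e+00,  9.79608506e-06,
        1.27536092e+00, -1.46002364e-01]), 'qvel': array([ 0.00030457, -0.00177673,  0.00090651, -0.00072155,  0.00150536,
       -0.00139388]), 'joint_efforts': array([ 9.81946368e-05, -4.31250644e+01, -2.44217134e+01,  7.17149349e-02,
        5.58192213e-02, -9.92399123e-05]), 'tool_pos': array([ 0.16101755, -0.49928964,  0.22603187]), 'tool_rot': array([-1.72292569,  1.56926746,  1.73047226]), 'contact_force': array([-0.36521408, -0.47672966,  0.70526005]), 'torque': array([0.01728127, 0.03010578, 0.02891995]), 'opening': 0.09183726906486492}
top 512.1599327111361 [[0.013, -0.994, 0.109, 0.438], [-1.0, -0.013, -0.001, 0.196], [0.002, -0.109, -0.994, 1.525], [0.0, 0.0, 0.0, 1.0]]
dock 0.9 [308. 235.] 1516 [0.503 0.258 0.013] [ 0.392  0.149 -0.003] [0.595 0.351 0.092]
ejector 0.58 [335. 269.] 107 [0.412 0.169 0.06 ] [0.395 0.149 0.05 ] [0.428 0.183 0.07 ]
rack 0.78 [358. 188.] 2666 [0.643 0.1   0.013] [ 0.538 -0.012 -0.009] [0.745 0.204 0.095]
rack 0.2 [334. 266.] 100 [0.414 0.169 0
[... 582 characters left out ...]
  0.179 0.056] [ 0.39   0.089 -0.003] [0.482 0.218 0.064]
rack 0.74 [331. 196.] 2027 [0.644 0.146 0.039] [ 0.537 -0.023 -0.003] [0.75  0.3   0.089]
lens_cleaner 0.89 [300. 201.] 776 [0.667 0.28  0.06 ] [ 0.65   0.04  -0.003] [0.845 0.295 0.137]
usb_stick 0.51 [388. 210.] 81 [0.498 0.072 0.007] [ 0.484  0.037 -0.002] [0.518 0.099 0.012]
usb_stick 0.4 [331. 194.] 2140 [0.644 0.145 0.038] [ 0.489 -0.032 -0.004] [0.841 0.263 0.097]
black_tape 0.39 [302. 204.] 706 [0.666 0.281 0.065] [0.65  0.14  0.002] [0.749 0.295 0.137]
loupe 0.83 [328. 286.] 322 [0.435 0.489 0.025] [ 0.42   0.462 -0.   ] [0.458 0.501 0.036]
loupe 0.42 [355. 227.] 220 [0.506 0.262 0.046] [0.485 0.24  0.029] [0.525 0.287 0.068]
```

```bash
python3 - <<'E'
import cv2
for n in ['top','side']:
    i=cv2.imread(f'pics/{n}0.png'); c=i[130:310,200:440]
    cv2.imwrite(f'pics/{n}0c.png',cv2.resize(c,None,fx=3.3,fy=3.3,interpolation=cv2.INTER_CUBIC))
E
```

```text
(no output)
```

View pics/top0c.png

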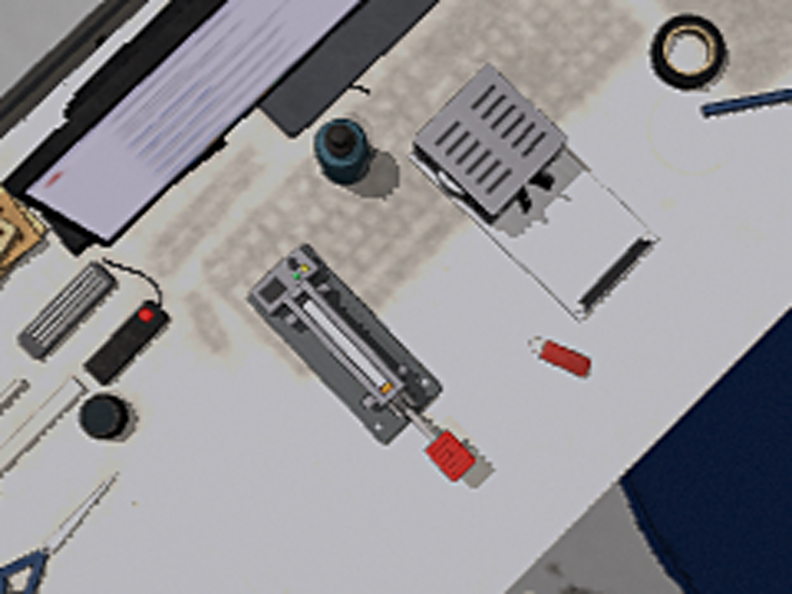

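View pics/side0c.png

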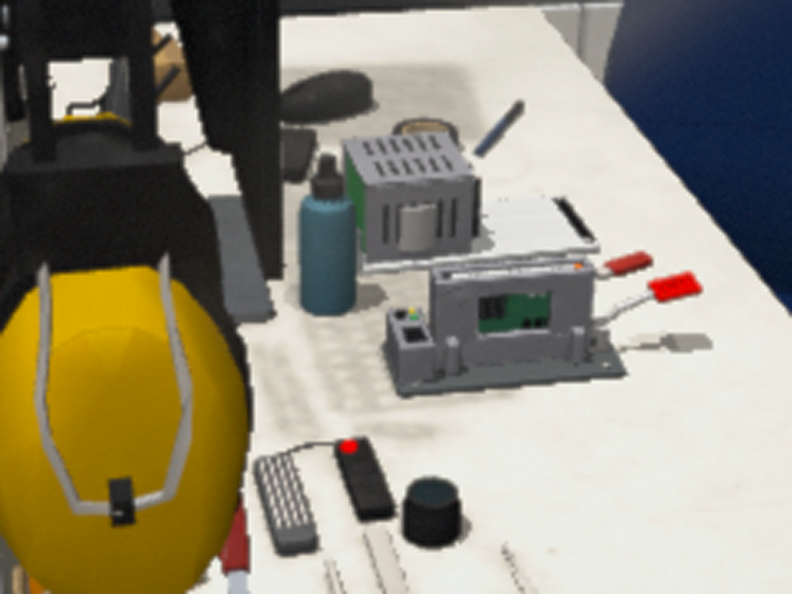

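View pics/top0.png

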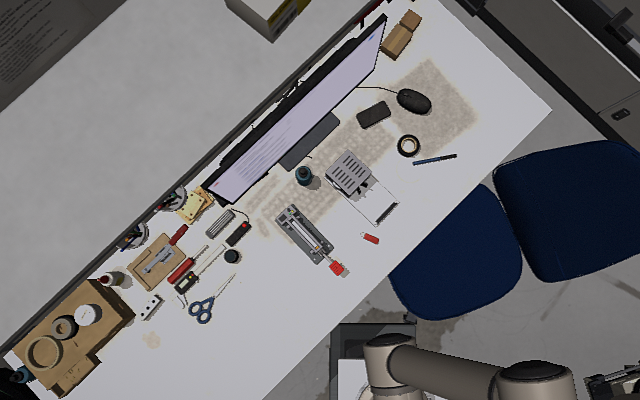

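The top view shows the dock at full-image (308,235), with its red pad at (335,269) towards the robot. The rack is at (350,175), with its plate opening at lower right. The bottle stands at (302,176), next to the rack. I'll fit coarse poses first.

```bash
cat > fit.py <<'E'
from h import *
def rect(P,z0,z1,c,r):
    m=(P[:,2]>z0)&(P[:,2]<z1)&(np.hypot(P[:,0]-c[0],P[:,1]-c[1])<r)
    q=(P[m][:,:2]*1000).astype(np.float32)
    R=cv2.minAreaRect(q); return m.sum(),R,np.median(P[m][:,2])
if __name__=='__main__':
  for n in ['top','side']:
    p=dict(np.load(n+'0.npz',allow_pickle=True)); P,u,v=pts(p)
    for nm,z0,z1,c,r in [('dockwall',.074,.1,(.503,.258),.09),('case',.078,.1,(.68,.14),.09),('plate',.003,.014,(.62,.07),.1),('pad',.045,.08,(.412,.169),.035),('bottle',.06,.15,(.667,.27),.04)]:
        print(n,nm,rect(P,z0,z1,c,r))
E
python3 fit.py
```

```text
top dockwall (np.int64(381), ((507.24334716796875, 261.779296875), (123.87612915039062, 26.302021026611328), 44.309165954589844), np.float64(0.08349844077526813))
top case (np.int64(1090), ((684.244384765625, 138.087158203125), (96.25337219238281, 94.58731842041016), 47.30805969238281), np.float64(0.08579295527714126))
top plate (np.int64(1468), ((613.3208618164062, 63.039024353027344), (178.42233276367188, 194.90878295898438), 41.68374252319336), np.float64(0.007266358049741961))
top pad (np.int64(145), ((417.0112609863281, 173.27462768554688), (49.99443817138672, 26.228382110595703), 45.84938430786133), np.float64(0.05965239859642968))
top bottle (np.int64(234), ((676.6468505859375, 266.9588928222656), (46.106468200683594, 45.780921936035156), 22.343488693237305), np.float64(0.09804135089288968))
side dockwall (np.int64(416), ((505.05474853515625, 265.07928466796875), (124.94217681884766, 35.18935775756836), 43.80339050292969), np.float64(0.08203593434805895))
side case (np.int64(532), ((682.592041015625, 140.6986083984375), (96.3543701171875, 100.0883560180664), 46.71373748779297), np.float64(0.08528635489124087))
side plate (np.int64(631), ((595.4022827148438, 69.55076599121094), (140.84066772460938, 174.84934997558594), 11.405119895935059), np.float64(0.0075866363224394995))
side pad (np.int64(128), ((417.4076843261719, 176.24578857421875), (52.13142395019531, 36.84406661987305), 43.55070877075195), np.float64(0.05790812996736561))
side bottle (np.int64(388), ((668.270751953125, 275.07672119140625), (51.23787307739258, 34.90959930419922), 40.26601791381836), np.float64(0.09103574979226264))
```

```bash
cat >> h.py <<'E'
from scipy.spatial.transform import Rotation as Ro
def tool():
    s=observe(); return s,np.array(s['tool_pos']),Ro.from_euler('xyz',s['tool_rot']).as_matrix()
def to(target,yawdeg=None):
    "slide (mm, tool axes) and spin to bring TCP to target and tool y to yaw (mod 180)"
    s,p,R=tool(); d=R.T@(np.array(target)-p)*1000
    print('t',round(s['time'],2),'pos',np.round(p*1000,1),'yaw_y',round(np.degrees(np.arctan2(R[1,1],R[0,1])),2),'F',np.round(s['contact_force'],1),'open',round(s['opening']*1000,1),'q',np.round(s['qpos'],2))
    print(' slide',np.round(d,1),end=' ')
    if yawdeg is not None:
        y=np.degrees(np.arctan2(R[1,1],R[0,1])); e=(yawdeg-y+90)%180-90
        print('spin(rad, tool x down => -e)',np.round(-np.radians(e),3))
    else: print()
E
python3 - <<'E'
from h import *
s,p,R=tool(); print(np.round(R,3))
to([.38,-.25,.25],134.3); to([.4,.16,.2],134.3)
p=vision.read_camera('wrist'); print(np.round(p['T_tool_cam'],3).tolist(),p['fx'])
E
```

```text
[[ 0.     0.307 -0.952]
 [-0.    -0.952 -0.307]
 [-1.     0.     0.   ]]
t 0.9 pos [ 161.1 -499.7  226.8] yaw_y -72.14 F [ 0.2 -0.5 -0.3] open 92.0 q [-1.41  0.34  1.52  0.    1.28 -0.15]
 slide [ -23.3 -170.5 -285. ] spin(rad, tool x down => -e) -0.461
t 0.9 pos [ 161.1 -499.7  226.8] yaw_y -72.14 F [ 0.2 -0.5 -0.3] open 92.0 q [-1.41  0.34  1.52  0.    1.28 -0.15]
 slide [  26.7 -554.6 -429.8] spin(rad, tool x down => -e) -0.461
[[-0.001, -0.304, 0.953, -0.158], [1.0, 0.001, 0.001, -0.0], [-0.001, 0.953, 0.304, -0.082], [0.0, 0.0, 0.0, 1.0]] 295.36425666037786
```

```bash
python3 - <<'E'
from h import *
p=dict(np.load('top0.npz',allow_pickle=True)); P,u,v=pts(p)
for y in np.arange(-.5,.45,.08):
  print(round(y,2),[round(float(P[(abs(P[:,1]-y)<.04)&(abs(P[:,0]-x)<.03)][:,2].max(initial=-9)),2) for x in np.arange(.1,.85,.06)])
E
```

```text
-0.5 [-0.72, 0.42, 0.4, -0.73, -0.28, -0.07, -0.03, 0.01, 0.06, 0.14, 0.22, 0.22, -0.73]
-0.42 [0.32, 0.4, -0.73, -0.27, -0.25, -0.25, -0.25, -0.25, -0.09, -0.04, 0.02, 0.05, 0.01]
-0.34 [-0.72, 0.56, 0.59, -0.25, -0.25, -0.25, -0.25, -0.25, -0.24, -0.25, 0.01, 0.01, 0.01]
-0.26 [-0.72, -0.73, -0.27, -0.25, -0.25, -0.25, -0.25, -0.25, -0.25, 0.01, 0.01, 0.01, 0.01]
-0.18 [-0.63, -0.63, 0.76, 0.76, -0.24, -0.25, -0.25, -0.25, 0.01, 0.01, 0.01, 0.02, 0.01]
-0.1 [-9.0, -0.63, 0.76, 0.76, -0.25, -0.25, 0.01, 0.01, 0.01, 0.01, 0.02, 0.02, 0.02]
-0.02 [0.29, 0.57, 0.61, 0.26, -0.28, 0.01, 0.01, 0.01, 0.02, 0.02, 0.01, 0.03, 0.03]
0.06 [0.29, 0.38, 0.39, 0.26, 0.01, 0.01, 0.02, 0.02, 0.02, 0.09, 0.1, 0.01, 0.02]
0.14 [0.01, 0.01, 0.24, 0.01, 0.01, 0.07, 0.06, 0.01, 0.01, 0.09, 0.1, 0.09, 0.71]
0.22 [-0.72, 0.01, 0.01, 0.01, 0.01, 0.06, 0.09, 0.09, 0.01, 0.12, 0.12, 0.71, 0.79]
0.3 [0.01, 0.01, 0.01, 0.01, 0.01, 0.01, 0.08, 0.09, 0.09, 0.71, 0.72, 0.8, 0.8]
0.38 [0.01, 0.01, 0.01, 0.01, 0.01, 0.01, 0.01, 0.05, 0.72, 0.72, 0.72, 0.72, 0.78]
```

Request:
send_rows --motion '[{"hand": -1,"slide": [-4,-22,-37],"spin": 0},{"hand": -1,"slide": [-4,-22,-37],"spin": 0},{"hand": -1,"slide": [-4,-22,-37],"spin": 0},{"hand": -1,"slide": [-4,-22,-37],"spin": 0},{"hand": -1,"slide": [-4,-22,-37],"spin": 0},{"hand": -1,"slide": [-4,-22,-37],"spin": 0},{"hand": -1,"slide": [-4,-22,-37],"spin": 0},{"hand": -1,"slide": [0,-22,-37],"spin": 0}]' --grip_force 20

```text
time: 1.75
tool_pos: [0.3941, -0.237, 0.2554]
tool_rot: [1.8, 1.568, -1.04]
contact_force: [0.1, -1.3, 0.7]
opening: 0.0322
```

```bash
python3 - <<'E'
from h import *
to([.41,.05,.25],134.3)
E
```

```text
t 1.75 pos [ 394.1 -237.   255.4] yaw_y -72.75 F [ 0.1 -1.3  0.7] open 32.2 q [-0.71  0.2   1.64 -0.    1.3   0.56]
 slide [   4.7 -269.4 -100.3] spin(rad, tool x down => -e) -0.472
```

Request:
send_rows --motion '[{"hand": -1,"slide": [0,-40,-15],"spin": 0},{"hand": -1,"slide": [0,-40,-15],"spin": 0},{"hand": -1,"slide": [0,-40,-15],"spin": 0},{"hand": -1,"slide": [0,-40,-15],"spin": 0},{"hand": -1,"slide": [0,-40,-15],"spin": 0},{"hand": -1,"slide": [0,-40,-15],"spin": 0},{"hand": -1,"slide": [0,-25,-8],"spin": 0},{"hand": -1,"slide": [0,0,0],"spin": -0.15}]'

```text
time: 2.55
tool_pos: [0.4109, 0.06, 0.2556]
tool_rot: [2.372, 1.563, -0.314]
contact_force: [0.2, 0.5, -0.9]
opening: 0.0002
```

Request:
send_rows --motion '[{"hand": -1,"slide": [0,0,0],"spin": -0.15},{"hand": -1,"slide": [0,0,0],"spin": -0.15},{"hand": -1,"slide": [0,0,0],"spin": -0.15},{"hand": -1,"slide": [0,0,0],"spin": -0.15},{"hand": -1,"slide": [0,0,0],"spin": -0.15},{"hand": -1,"slide": [0,0,0],"spin": -0.15},{"hand": -1,"slide": [0,0,0],"spin": -0.15},{"hand": -1,"slide": [0,0,0],"spin": -0.15}]'

```text
time: 3.35
tool_pos: [0.4105, 0.0623, 0.2563]
tool_rot: [1.237, 1.562, -0.248]
contact_force: [-0.9, 0.2, 0.8]
opening: 0.0006
```

Request:
send_rows --motion '[{"hand": -1,"slide": [0,0,0],"spin": -0.15},{"hand": -1,"slide": [0,0,0],"spin": -0.15},{"hand": -1,"slide": [0,0,0],"spin": -0.15},{"hand": -1,"slide": [0,0,0],"spin": -0.15},{"hand": -1,"slide": [0,0,0],"spin": -0.15},{"hand": -1,"slide": [0,0,0],"spin": -0.15},{"hand": -1,"slide": [0,0,0],"spin": -0.15},{"hand": -1,"slide": [0,0,0],"spin": -0.15}]'

```text
time: 4.15
tool_pos: [0.4104, 0.0623, 0.257]
tool_rot: [0.07, 1.56, -0.215]
contact_force: [0.7, 0.4, -0.3]
opening: 0.0008
```

```bash
python3 - <<'E'
from h import *
to([.395,.14,.22],134.3)
E
```

```text
t 4.15 pos [410.4  62.3 257. ] yaw_y 73.71 F [ 0.7  0.4 -0.3] open 0.8 q [-0.03  0.11  1.75 -0.    1.28 -1.32]
 slide [ 36.7  70.2 -37. ] spin(rad, tool x down => -e) -1.058
```

Request:
send_rows --motion '[{"hand": -1,"slide": [0,0,0],"spin": -0.15},{"hand": -1,"slide": [0,0,0],"spin": -0.15},{"hand": -1,"slide": [0,0,0],"spin": -0.15},{"hand": -1,"slide": [0,0,0],"spin": -0.15},{"hand": -1,"slide": [0,0,0],"spin": -0.15},{"hand": -1,"slide": [0,0,0],"spin": -0.15},{"hand": -1,"slide": [0,0,0],"spin": -0.13},{"hand": -1,"slide": [0,0,0],"spin": 0}]'

```text
time: 4.95
tool_pos: [0.4103, 0.0623, 0.2577]
tool_rot: [-0.938, 1.558, -0.185]
contact_force: [-0.4, 0.2, 0.7]
opening: 0.0005
```

```bash
cat > look.py <<'E'
from h import *
import sys
def wrist(name,scale=1):
    s,t,R=tool(); p=vision.read_camera('wrist')
    W=np.eye(4); W[:3,:3]=R; W[:3,3]=t
    p['W']=W@np.array(p['T_tool_cam']); save(p,name); return p
def wp(p,mask=None):
    z=p['range_z']; v,u=np.nonzero((z>0)&(mask if mask is not None else True))
    d=z[v,u]; c=np.stack([(u-p['cx'])/p['fx']*d,(v-p['cy'])/p['fy']*d,d,np.ones_like(d)])
    return (p['W']@c)[:3].T,u,v
E
python3 - <<'E'
from look import *
from fit import rect
to([.405,.162,.2],134.3)
p=wrist('w1.png'); P,u,v=wp(p); np.savez('w1.npz',**p)
for nm,z0,z1,c,r in [('dockwall',.075,.1,(.507,.262),.09),('case',.08,.1,(.684,.138),.09),('pad',.045,.08,(.412,.169),.035)]:
    print(nm,rect(P,z0,z1,c,r))
E
```

```text
t 4.95 pos [410.3  62.3 257.7] yaw_y 133.14 F [-0.4  0.2  0.7] open 0.5 q [-0.03  0.1   1.75 -0.    1.28 -2.36]
 slide [57.4 76.9 63.9] spin(rad, tool x down => -e) -0.02
dockwall (np.int64(0), ((0.0, 0.0), (0.0, 0.0), 0.0), np.float64(nan))
case (np.int64(281), ((678.9073486328125, 86.68116760253906), (18.94940185546875, 33.53685760498047), 45.47515106201172), np.float64(0.08560020134796409))
pad (np.int64(592), ((417.9287109375, 172.52059936523438), (54.651405334472656, 28.049293518066406), 43.01393127441406), np.float64(0.05982290901596851))
  return _methods._mean(a, axis=axis, dtype=dtype,
  ret = ret.dtype.type(ret / rcount)
```

View pics/w1.png

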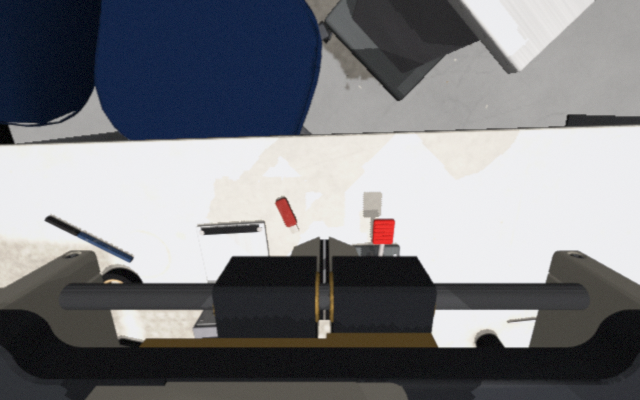

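The wrist image shows the pad at (383,232) and the rack plate at (235,250), but the gripper hides everything on the dock +x side. A half turn lets the camera see the dock and the rack mouth ahead of the fingers, so I'll spin back.

Request:
send_rows --motion '[{"hand": -1,"slide": [0,0,0],"spin": 0.15},{"hand": -1,"slide": [0,0,0],"spin": 0.15},{"hand": -1,"slide": [0,0,0],"spin": 0.15},{"hand": -1,"slide": [0,0,0],"spin": 0.15},{"hand": -1,"slide": [0,0,0],"spin": 0.15},{"hand": -1,"slide": [0,0,0],"spin": 0.15},{"hand": -1,"slide": [0,0,0],"spin": 0.15},{"hand": -1,"slide": [0,0,0],"spin": 0.15}]'

```text
time: 5.8
tool_pos: [0.4101, 0.0624, 0.258]
tool_rot: [0.29, 1.558, -0.168]
contact_force: [-0.1, 0.3, -0.4]
opening: 0.0005
```

Request:
send_rows --motion '[{"hand": -1,"slide": [0,0,0],"spin": 0.15},{"hand": -1,"slide": [0,0,0],"spin": 0.15},{"hand": -1,"slide": [0,0,0],"spin": 0.15},{"hand": -1,"slide": [0,0,0],"spin": 0.15},{"hand": -1,"slide": [0,0,0],"spin": 0.15},{"hand": -1,"slide": [0,0,0],"spin": 0.15},{"hand": -1,"slide": [0,0,0],"spin": 0.15},{"hand": -1,"slide": [0,0,0],"spin": 0.15}]'

```text
time: 6.6
tool_pos: [0.41, 0.0624, 0.2583]
tool_rot: [1.498, 1.558, -0.16]
contact_force: [-0.8, 0.1, 0.2]
opening: 0.0006
```

Request:
send_rows --motion '[{"hand": -1,"slide": [0,0,0],"spin": 0.15},{"hand": -1,"slide": [0,0,0],"spin": 0.15},{"hand": -1,"slide": [0,0,0],"spin": 0.15},{"hand": -1,"slide": [0,0,0],"spin": 0.15},{"hand": -1,"slide": [0,0,0],"spin": 0.1},{"hand": -1,"slide": [0,0,0],"spin": 0}]'

```text
time: 7.2
tool_pos: [0.4099, 0.0624, 0.2585]
tool_rot: [2.22, 1.557, -0.152]
contact_force: [-0.3, -0.2, 1.2]
opening: 0.0005
```

```bash
python3 - <<'E'
from look import *
to([.405,.162,.2],134.3)
E
```

```text
t 7.2 pos [409.9  62.4 258.5] yaw_y -45.94 F [-0.3 -0.2  1.2] open 0.5 q [-0.03  0.1   1.75 -0.    1.28  0.77]
 slide [ 58.3 -75.6 -65.3] spin(rad, tool x down => -e) -0.004
```

Request:
send_rows --motion '[{"hand": -1,"slide": [10,-32,-28],"spin": 0},{"hand": -1,"slide": [10,-32,-28],"spin": 0},{"hand": -1,"slide": [20,-12,-10],"spin": 0},{"hand": -1,"slide": [0,0,0],"spin": 0}]'

```text
time: 7.6
tool_pos: [0.4064, 0.1645, 0.2178]
tool_rot: [2.236, 1.554, -0.14]
contact_force: [-0.7, 0.4, 0.2]
opening: 0.0004
```

```bash
python3 - <<'E'
from look import *
from fit import rect
to([.408,.166,.1],134.3)
p=wrist('w2.png'); P,u,v=wp(p); np.savez('w2.npz',**p)
for nm,z0,z1,c,r in [('dockwall',.078,.092,(.507,.262),.075),('case',.08,.1,(.684,.138),.09),('pad',.045,.08,(.412,.169),.035)]:
    print(nm,rect(P,z0,z1,c,r))
E
```

```text
t 7.6 pos [406.4 164.5 217.8] yaw_y -46.16 F [-0.7  0.4  0.2] open 0.4 q [ 0.21  0.18  1.77 -0.01  1.17  1.02]
 slide [117.8  -1.6  -0.9] spin(rad, tool x down => -e) -0.008
dockwall (np.int64(3054), ((496.1911315917969, 251.1192169189453), (94.72329711914062, 26.417959213256836), 43.8560791015625), np.float64(0.08378102680696489))
case (np.int64(5478), ((664.1858520507812, 117.16683959960938), (42.259578704833984, 96.06024169921875), 45.33322525024414), np.float64(0.08585933330298745))
pad (np.int64(940), ((418.0769348144531, 174.3368682861328), (53.441307067871094, 26.63190269470215), 43.474517822265625), np.float64(0.05977561633731451))
```

View pics/w2.png

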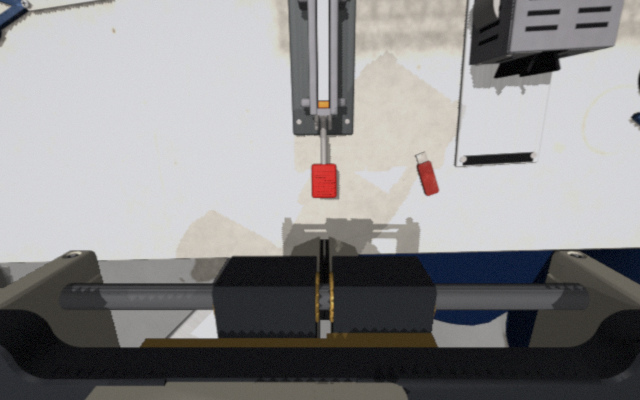

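The wrist view shows the dock slot centred at columns 300–350, the orange end at (323,104), the red pad at (324,181), and the rack at upper right. I'll go down onto the pad.

Request:
send_rows --motion '[{"hand": -1,"slide": [45,-0.5,0],"spin": 0},{"hand": -1,"slide": [45,-0.5,0],"spin": 0},{"hand": -1,"slide": [40,-0.5,0],"spin": 0},{"hand": -1,"slide": [10,0,0],"spin": 0},{"hand": -1,"slide": [8,0,0],"spin": 0}]'

```text
time: 8.15
tool_pos: [0.417, 0.1618, 0.0734]
tool_rot: [2.363, 1.536, -0.014]
contact_force: [-0.1, -0.0, 0.2]
opening: 0.0004
```

```bash
python3 - <<'E'
from look import *
to([.4065,.164,.027],134.3)
E
```

```text
t 8.15 pos [417.  161.8  73.4] yaw_y -46.22 F [-0.1 -0.   0.2] open 0.4 q [ 0.2   0.39  1.96 -0.01  0.76  1.02]
 slide [46.  -9.9  7.2] spin(rad, tool x down => -e) -0.009
```

Request:
send_rows --motion '[{"hand": -1,"slide": [0,-9,4],"spin": -0.01},{"hand": -1,"slide": [6,0,0],"spin": 0},{"hand": -1,"slide": [6,-0.5,0],"spin": 0},{"hand": -1,"slide": [6,-0.5,0],"spin": 0}]'

```text
time: 8.55
tool_pos: [0.4097, 0.1655, 0.0571]
tool_rot: [2.369, 1.53, 0.001]
contact_force: [-2.1, -2.6, 5.8]
opening: 0.0005
```

Request:
send_rows --motion '[{"hand": -1,"slide": [6,0,0.5],"spin": 0},{"hand": -1,"slide": [6,0,0.5],"spin": 0}]'

```text
time: 8.75
tool_pos: [0.4092, 0.1645, 0.0453]
tool_rot: [2.353, 1.53, -0.014]
contact_force: [-3.9, -3.6, 7.3]
opening: 0.0003
```

```bash
python3 - <<'E'
from look import *
to([.4065,.164,.027],134.3)
E
```

```text
t 8.75 pos [409.2 164.5  45.3] yaw_y -45.62 F [-3.9 -3.6  7.3] open 0.3 q [ 0.21  0.43  2.01 -0.01  0.66  1.02]
 slide [18.2 -2.   2.8] spin(rad, tool x down => -e) 0.001
```

Request:
send_rows --motion '[{"hand": -1,"slide": [5,-0.5,1],"spin": 0},{"hand": -1,"slide": [5,-0.5,1],"spin": 0},{"hand": -1,"slide": [4,0,1],"spin": 0}]'

```text
time: 9.05
tool_pos: [0.4066, 0.1619, 0.0313]
tool_rot: [2.301, 1.53, -0.064]
contact_force: [-1.8, 0.2, 5.6]
opening: 0.0004
```

Request:
send_rows --motion '[{"hand": -1,"slide": [4,0,0.5],"spin": 0}]'

```text
time: 9.15
tool_pos: [0.4068, 0.1618, 0.0286]
tool_rot: [2.317, 1.529, -0.048]
contact_force: [-16.1, -0.9, 64.3]
opening: 0.0006
```

Request:
send_rows --motion '[{"hand": -1,"slide": [4,0,0],"spin": 0}]'

```text
time: 9.25
tool_pos: [0.407, 0.162, 0.028]
tool_rot: [2.324, 1.527, -0.04]
contact_force: [-25.6, -7.7, 89.6]
opening: 0.0001
```

The lever is at its hard stop: the force jumped and z stalled at 28 mm. I'll back off now.

Request:
send_rows --motion '[{"hand": -1,"slide": [-10,0,0],"spin": 0},{"hand": -1,"slide": [-20,0,0],"spin": 0},{"hand": -1,"slide": [-35,0,0],"spin": 0},{"hand": -1,"slide": [-35,0,0],"spin": 0},{"hand": -0.2,"slide": [-35,0,0],"spin": 0},{"hand": -0.2,"slide": [-35,0,0],"spin": 0},{"hand": -0.2,"slide": [-10,0,0],"spin": 0},{"hand": -0.2,"slide": [0,0,0],"spin": 0}]'

```text
time: 10.05
tool_pos: [0.4001, 0.1633, 0.2175]
tool_rot: [2.38, 1.518, 0.017]
contact_force: [-0.2, 0.2, -0.5]
opening: 0.0277
```

```bash
python3 - <<'E'
from look import *
from fit import rect
to([.507,.262,.2],134.3)
p=wrist('w3.png'); P,u,v=wp(p); np.savez('w3.npz',**p)
for nm,z0,z1,c,r in [('dockwall',.078,.092,(.507,.262),.075),('moduletop',.098,.12,(.507,.262),.075),('case',.08,.1,(.684,.138),.09),('pad',.01,.08,(.4,.16),.03)]:
    print(nm,rect(P,z0,z1,c,r))
E
```

```text
t 10.05 pos [400.1 163.3 217.5] yaw_y -45.43 F [-0.2  0.2 -0.5] open 27.7 q [ 0.22  0.15  1.81 -0.01  1.13  1.01]
 slide [  23.2    4.1 -144.6] spin(rad, tool x down => -e) 0.005
dockwall (np.int64(1814), ((495.8648986816406, 250.49267578125), (94.73118591308594, 26.29584503173828), 44.838436126708984), np.float64(0.08457503112147449))
moduletop (np.int64(1217), ((496.5009765625, 251.52450561523438), (77.25358581542969, 9.512604713439941), 44.63566589355469), np.float64(0.10814444306031368))
case (np.int64(5596), ((666.1236572265625, 119.1077880859375), (45.756587982177734, 96.02618408203125), 47.055171966552734), np.float64(0.08587073795461725))
pad (np.int64(666), ((407.5608825683594, 164.59927368164062), (41.16414260864258, 27.427446365356445), 45.29702377319336), np.float64(0.028323719666170144))
```

View pics/w3.png

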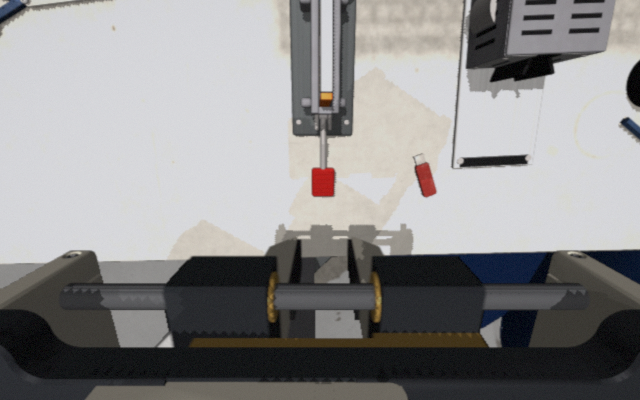

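The module's top edge is now at z≈108 mm with the pad down at 28 mm, so the ejection worked. The tool is leaning about 3°, so I'll use slower moves and watch the lean.

Request:
send_rows --motion '[{"hand": -0.2,"slide": [3,1,-20],"spin": 0},{"hand": -0.2,"slide": [3,1,-20],"spin": 0},{"hand": -0.2,"slide": [3,1,-20],"spin": 0}]'

```text
time: 10.4
tool_pos: [0.4441, 0.2031, 0.2071]
tool_rot: [2.35, 1.523, -0.015]
contact_force: [0.5, 0.6, 0.4]
opening: 0.0369
```

Request:
send_rows --motion '[{"hand": -0.2,"slide": [3,1,-20],"spin": 0},{"hand": -0.2,"slide": [3,1,-20],"spin": 0},{"hand": -0.2,"slide": [3,1,-20],"spin": 0}]'

```text
time: 10.7
tool_pos: [0.4896, 0.2442, 0.1943]
tool_rot: [2.289, 1.53, -0.075]
contact_force: [0.9, -0.2, 0.2]
opening: 0.037
```

```bash
cat >> h.py <<'E'
def tilt():
    s,p,R=tool(); x=R[:,0]; print('tilt world',np.round(x[:2],4),'along toolz/dock-x etc: jawdir',round(float(x[:2]@[R[0,1],R[1,1]]),4) , 'qvel',np.round(s['qvel'],3),'eff',np.round(s['joint_efforts'],1))
E
python3 - <<'E'
from look import *
tilt()
to([.493,.248,.2],134.6)
E
```

```text
tilt world [ 0.0409 -0.0031] along toolz/dock-x etc: jawdir 0.0308 qvel [ 0.158  0.406 -0.5   -0.007  0.122  0.156] eff [ -0.4 -46.9 -22.3   0.   -0.4  -0.2]
t 10.7 pos [489.6 244.2 194.3] yaw_y -45.49 F [ 0.9 -0.2  0.2] open 37.0 q [ 0.33  0.39  1.55 -0.02  1.17  1.13]
 slide [-5.6 -0.1 -5.2] spin(rad, tool x down => -e) -0.002
```

Request:
send_rows --motion '[{"hand": -0.2,"slide": [0,0,0],"spin": 0},{"hand": -0.2,"slide": [0,0,0],"spin": 0}]'

```text
time: 10.9
tool_pos: [0.4894, 0.2448, 0.1902]
tool_rot: [2.23, 1.535, -0.133]
contact_force: [-0.0, 0.1, 0.7]
opening: 0.0368
```

```bash
python3 - <<'E'
from look import *
from fit import rect
tilt()
to([.493,.248,.2],134.6)
E
```

```text
tilt world [ 0.0356 -0.0048] along toolz/dock-x etc: jawdir 0.0283 qvel [ 0.003  0.029  0.001  0.003 -0.015  0.003] eff [  0.1 -45.  -24.3   0.   -0.3   0. ]
t 10.9 pos [489.4 244.8 190.2] yaw_y -45.41 F [-0.   0.1  0.7] open 36.8 q [ 0.33  0.4   1.55 -0.02  1.17  1.13]
 slide [-9.7  0.6 -5. ] spin(rad, tool x down => -e) -0.0
```

```bash
python3 - <<'E'
from look import *
for n in ['top','side']:
  p=dict(np.load(n+'0.npz',allow_pickle=True)); P,u,v=pts(p)
  c,s_=np.cos(np.radians(44.6)),np.sin(np.radians(44.6))
  q=P[(P[:,2]>.16)&(P[:,2]<1)&(P[:,0]>.4)&(P[:,1]>0)&(P[:,1]<.6)]
  dx=(q[:,0]-.507)*c+(q[:,1]-.262)*s_; dy=-(q[:,0]-.507)*s_+(q[:,1]-.262)*c
  print(n,len(q),'min dock x by dock y', [(round(y,2),round(float(dx[abs(dy-y)<.03].min()),3),round(float(q[abs(dy-y)<.03][:,2].min()),2)) for y in np.arange(-.4,.3,.06) if (abs(dy-y)<.03).any()])
E
```

```text
top 51229 min dock x by dock y [(np.float64(-0.4), 0.17, 0.16), (np.float64(-0.34), 0.163, 0.16), (np.float64(-0.28), 0.163, 0.16), (np.float64(-0.22), 0.162, 0.16), (np.float64(-0.16), 0.162, 0.16), (np.float64(-0.1), 0.161, 0.16), (np.float64(-0.04), 0.161, 0.16), (np.float64(0.02), 0.16, 0.16), (np.float64(0.08), 0.16, 0.16), (np.float64(0.14), 0.159, 0.16), (np.float64(0.2), 0.159, 0.16), (np.float64(0.26), 0.159, 0.66)]
side 4825 min dock x by dock y [(np.float64(-0.4), 0.191, 0.25), (np.float64(-0.34), 0.19, 0.25), (np.float64(-0.28), 0.19, 0.21), (np.float64(-0.22), 0.19, 0.16), (np.float64(-0.16), 0.189, 0.16), (np.float64(-0.1), 0.189, 0.16), (np.float64(-0.04), 0.188, 0.16), (np.float64(0.02), 0.188, 0.16), (np.float64(0.08), 0.186, 0.16)]
```

Request:
send_rows --motion '[{"hand": -0.2,"slide": [-5,0,-30],"spin": 0},{"hand": -0.2,"slide": [0,0,-30],"spin": 0},{"hand": -0.2,"slide": [0,0,0],"spin": 0},{"hand": -0.2,"slide": [0,0,0],"spin": 0}]'

```text
time: 11.3
tool_pos: [0.5292, 0.2851, 0.1933]
tool_rot: [2.07, 1.542, -0.294]
contact_force: [0.2, 0.1, -0.1]
opening: 0.0366
```

```bash
python3 - <<'E'
from look import *
tilt()
to([.493,.248,.2],134.6)
E
```

```text
tilt world [ 0.0278 -0.0084] along toolz/dock-x etc: jawdir 0.0255 qvel [ 0.002  0.015 -0.004  0.003 -0.009  0.001] eff [  0.2 -50.7 -25.2   0.   -0.2   0. ]
t 11.3 pos [529.2 285.1 193.3] yaw_y -45.46 F [ 0.2  0.1 -0.1] open 36.6 q [ 0.38  0.5   1.38 -0.02  1.25  1.18]
 slide [-7.4  1.2 51.7] spin(rad, tool x down => -e) -0.001
```

Now back slowly.

Request:
send_rows --motion '[{"hand": -0.2,"slide": [0,0,8],"spin": 0},{"hand": -0.2,"slide": [0,0,8],"spin": 0},{"hand": -0.2,"slide": [0,0,8],"spin": 0},{"hand": -0.2,"slide": [0,0,8],"spin": 0},{"hand": -0.2,"slide": [0,0,8],"spin": 0},{"hand": -0.2,"slide": [0,0,8],"spin": 0}]'

```text
time: 11.9
tool_pos: [0.4893, 0.2459, 0.1928]
tool_rot: [2.011, 1.543, -0.354]
contact_force: [-0.3, -0.3, 0.0]
opening: 0.0366
```

```bash
python3 - <<'E'
from look import *
tilt()
to([.493,.248,.09],134.6)
p=vision.read_camera('side'); save(p,'s1.png'); cv2.imwrite('pics/s1c.png',cv2.resize(p['pixels'][60:310,200:440],None,fx=2.4,fy=2.4))
E
```

```text
tilt world [ 0.0262 -0.0097] along toolz/dock-x etc: jawdir 0.0252 qvel [-0.071 -0.156  0.244  0.003 -0.094 -0.066] eff [  0.4 -44.8 -24.4  -0.   -0.    0.1]
t 11.9 pos [489.3 245.9 192.8] yaw_y -45.53 F [-0.3 -0.3  0. ] open 36.6 q [ 0.34  0.4   1.53 -0.02  1.19  1.14]
 slide [102.9  -1.4  -2.9] spin(rad, tool x down => -e) -0.002
```

View pics/s1c.png

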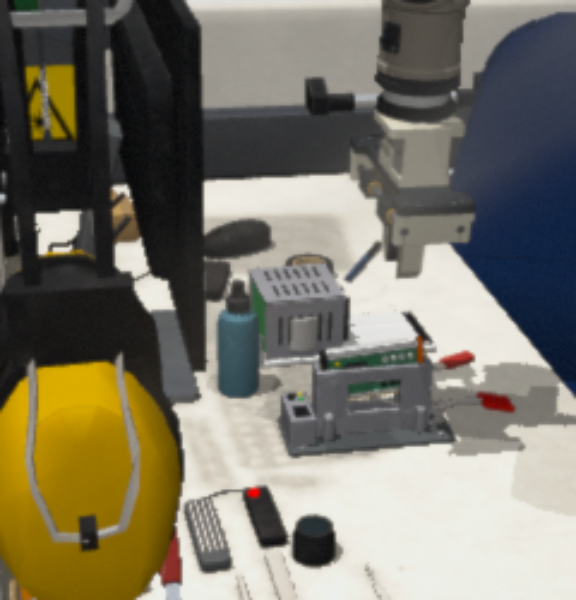

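Request:
send_rows --motion '[{"hand": -0.2,"slide": [0,35,0],"spin": 0},{"hand": -0.2,"slide": [0,35,0],"spin": 0},{"hand": -0.2,"slide": [0,35,0],"spin": 0},{"hand": -0.2,"slide": [0,0,0],"spin": 0},{"hand": -0.2,"slide": [0,0,0],"spin": 0}]'

```text
time: 12.45
tool_pos: [0.5632, 0.1678, 0.1963]
tool_rot: [2.026, 1.543, -0.338]
contact_force: [0.4, -0.1, 0.0]
opening: 0.0366
```

```bash
python3 - <<'E'
from look import *
tilt()
to([.493,.248,.15],134.6)
E
```

```text
tilt world [ 0.0266 -0.0094] along toolz/dock-x etc: jawdir 0.0253 qvel [-0.03   0.011 -0.016 -0.012 -0.008 -0.011] eff [ -0.9 -49.4 -24.9  -0.1  -0.2  -0. ]
t 12.45 pos [563.2 167.8 196.3] yaw_y -45.46 F [ 0.4 -0.1  0. ] open 36.6 q [ 0.17  0.47  1.41 -0.01  1.24  0.96]
 slide [  43.7 -107.5   -5.7] spin(rad, tool x down => -e) -0.001
```

```bash
python3 - <<'E'
from look import *
from fit import rect
p=wrist('w4.png'); P,u,v=wp(p); np.savez('w4.npz',**p)
for nm,z0,z1,c,r in [('dockwall',.078,.092,(.507,.262),.075),('moduletop',.098,.12,(.507,.262),.075),('case',.08,.1,(.684,.138),.09)]:
    print(nm,rect(P,z0,z1,c,r))
E
```

```text
dockwall (np.int64(2031), ((507.0133056640625, 259.989013671875), (124.6054458618164, 26.655675888061523), 44.983612060546875), np.float64(0.08442966703011118))
moduletop (np.int64(1900), ((508.8891296386719, 262.79095458984375), (109.34385681152344, 10.892580032348633), 44.58795166015625), np.float64(0.10596623101919159))
case (np.int64(11472), ((683.5651245117188, 137.40802001953125), (96.11080169677734, 94.58077239990234), 46.91239547729492), np.float64(0.0858689376670356))
```

View pics/w4.png

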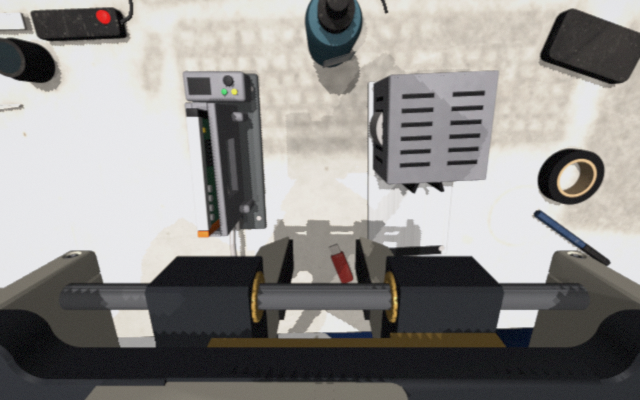

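The wrist view shows the raised module at (205,165), and the rack case at (435,130) with the black cheek tips at (430,187). Both fits agree with the top view: dock yaw 44.6°, rack yaw 47.0°, rack origin (640, 91) mm. I'll return over the module slowly.

Request:
send_rows --motion '[{"hand": -0.2,"slide": [2,-14,-0.5],"spin": 0},{"hand": -0.2,"slide": [2,-14,-0.5],"spin": 0},{"hand": -0.2,"slide": [2,-14,-0.5],"spin": 0},{"hand": -0.2,"slide": [2,-14,-0.5],"spin": 0},{"hand": -0.2,"slide": [2,-14,-0.5],"spin": 0},{"hand": -0.2,"slide": [2,-14,-0.5],"spin": 0},{"hand": -0.2,"slide": [2,-14,-0.5],"spin": 0},{"hand": -0.2,"slide": [2,-8,-0.5],"spin": 0}]'

```text
time: 13.3
tool_pos: [0.4819, 0.2562, 0.1765]
tool_rot: [2.039, 1.544, -0.319]
contact_force: [-0.3, -0.6, -0.0]
opening: 0.0366
```

```bash
python3 - <<'E'
from look import *
tilt()
to([.4938,.248,.087],134.6)
E
```

```text
tilt world [ 0.0259 -0.0085] along toolz/dock-x etc: jawdir 0.0243 qvel [ 0.151 -0.01   0.085 -0.011 -0.08   0.153] eff [ -0.5 -45.8 -23.4   0.   -0.   -0.1]
t 13.3 pos [481.9 256.2 176.5] yaw_y -45.11 F [-0.3 -0.6 -0. ] open 36.6 q [ 0.36  0.41  1.56 -0.02  1.15  1.15]
 slide [89.9 12.  -1.6] spin(rad, tool x down => -e) 0.005
```

Request:
send_rows --motion '[{"hand": -0.2,"slide": [8,6,0],"spin": 0},{"hand": -0.2,"slide": [12,5,0],"spin": 0.005},{"hand": -0.2,"slide": [12,1,0],"spin": 0},{"hand": -0.2,"slide": [12,0,0],"spin": 0},{"hand": -0.2,"slide": [8,0,0],"spin": 0},{"hand": -0.2,"slide": [0,0,0],"spin": 0}]'

```text
time: 13.9
tool_pos: [0.4928, 0.245, 0.1184]
tool_rot: [1.963, 1.545, -0.402]
contact_force: [0.2, -0.1, -0.3]
opening: 0.0369
```

```bash
python3 - <<'E'
from look import *
tilt()
to([.4938,.248,.087],134.6)
p=wrist('w5.png')
E
```

```text
tilt world [ 0.0238 -0.0101] along toolz/dock-x etc: jawdir 0.0239 qvel [-0.009  0.005 -0.006 -0.001 -0.001 -0.001] eff [  0.  -47.3 -21.4  -0.   -0.4   0. ]
t 13.9 pos [492.8 245.  118.4] yaw_y -45.51 F [ 0.2 -0.1 -0.3] open 36.9 q [ 0.33  0.49  1.62 -0.02  1.02  1.14]
 slide [31.4 -2.2 -2.5] spin(rad, tool x down => -e) -0.002
```

View pics/w5.png

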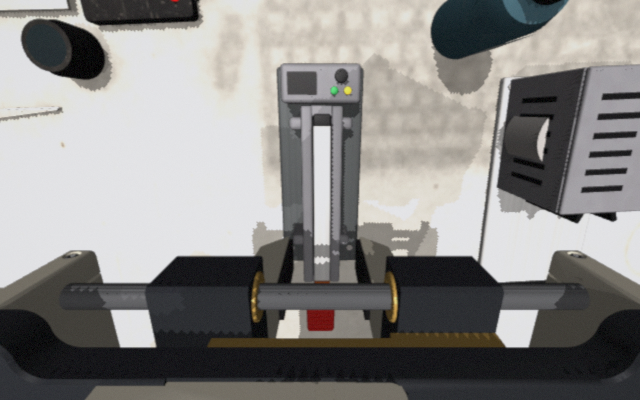

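Request:
send_rows --motion '[{"hand": -0.2,"slide": [8,-1,-1],"spin": 0},{"hand": -0.2,"slide": [8,-0.5,-1],"spin": 0},{"hand": -0.2,"slide": [8,0,0],"spin": 0},{"hand": -0.2,"slide": [2,0,0],"spin": 0}]'

```text
time: 14.35
tool_pos: [0.4952, 0.2475, 0.0919]
tool_rot: [2.041, 1.542, -0.324]
contact_force: [-0.6, 0.5, 0.2]
opening: 0.037
```

```bash
python3 - <<'E'
from look import *
tilt()
to([.4938,.248,.088],134.6)
E
```

```text
tilt world [ 0.027  -0.0091] along toolz/dock-x etc: jawdir 0.0254 qvel [ 0.003  0.024  0.008 -0.002 -0.047  0.002] eff [ -0.1 -48.5 -20.6  -0.   -0.3   0. ]
t 14.35 pos [495.2 247.5  91.9] yaw_y -45.54 F [-0.6  0.5  0.2] open 37.0 q [ 0.34  0.52  1.64 -0.02  0.95  1.14]
 slide [ 3.9 -1.4  0.7] spin(rad, tool x down => -e) -0.003
```

Request:
send_rows --motion '[{"hand": -0.2,"slide": [3,-1,0.5],"spin": -0.003},{"hand": -1,"slide": [0,0,0],"spin": 0},{"hand": -1,"slide": [0,0,0],"spin": 0},{"hand": -1,"slide": [0,0,0],"spin": 0},{"hand": -1,"slide": [0,0,0],"spin": 0},{"hand": -1,"slide": [0,0,0],"spin": 0}]' --grip_force 35

```text
time: 14.95
tool_pos: [0.4942, 0.2482, 0.0889]
tool_rot: [2.051, 1.542, -0.311]
contact_force: [-0.4, 0.2, -0.7]
opening: 0.0095
```

```bash
python3 - <<'E'
from look import *
tilt()
to([.4938,.248,.19],134.6)
E
```

```text
tilt world [ 0.0276 -0.0088] along toolz/dock-x etc: jawdir 0.0257 qvel [ 0.001 -0.     0.002 -0.001  0.002 -0.001] eff [ -0.2 -49.  -20.7  -0.1  -0.2   0. ]
t 14.95 pos [494.2 248.2  88.9] yaw_y -45.33 F [-0.4  0.2 -0.7] open 9.5 q [ 0.34  0.53  1.65 -0.02  0.95  1.14]
 slide [-101.1    2.4   -0.9] spin(rad, tool x down => -e) 0.001
```

Request:
send_rows --motion '[{"hand": -1,"slide": [-8,0.2,0],"spin": 0},{"hand": -1,"slide": [-12,0.3,0],"spin": 0},{"hand": -1,"slide": [-12,0.3,0],"spin": 0},{"hand": -1,"slide": [-12,0.3,0],"spin": 0},{"hand": -1,"slide": [-12,0.3,0],"spin": 0},{"hand": -1,"slide": [-12,0.3,0],"spin": 0},{"hand": -1,"slide": [-8,0,0],"spin": 0},{"hand": -1,"slide": [0,0,0],"spin": 0}]'

```text
time: 15.75
tool_pos: [0.4932, 0.2474, 0.174]
tool_rot: [2.088, 1.54, -0.274]
contact_force: [0.6, -0.0, -2.8]
opening: 0.0098
```

```bash
python3 - <<'E'
from look import *
tilt()
# rack frame
c,s_=np.cos(np.radians(47)),np.sin(np.radians(47)); X=np.array([c,s_]); O=np.array([.6403,.0910])
t=O+X*(-.110); print(t)
to([t[0],t[1],.17],137)
p=vision.read_camera('side'); save(p,'s2.png'); cv2.imwrite('pics/s2c.png',cv2.resize(p['pixels'][60:310,200:440],None,fx=2.4,fy=2.4))
E
```

```text
tilt world [ 0.03   -0.0084] along toolz/dock-x etc: jawdir 0.0271 qvel [-0.001 -0.004  0.008 -0.002  0.004  0.001] eff [  0.  -47.5 -24.1  -0.    0.    0. ]
[0.56528018 0.01055109]
t 15.75 pos [493.2 247.4 174. ] yaw_y -45.33 F [ 0.6 -0.  -2.8] open 9.8 q [ 0.34  0.42  1.55 -0.02  1.14  1.14]
 slide [  8.2 218.9 115.4] spin(rad, tool x down => -e) -0.041
```

View pics/s2c.png

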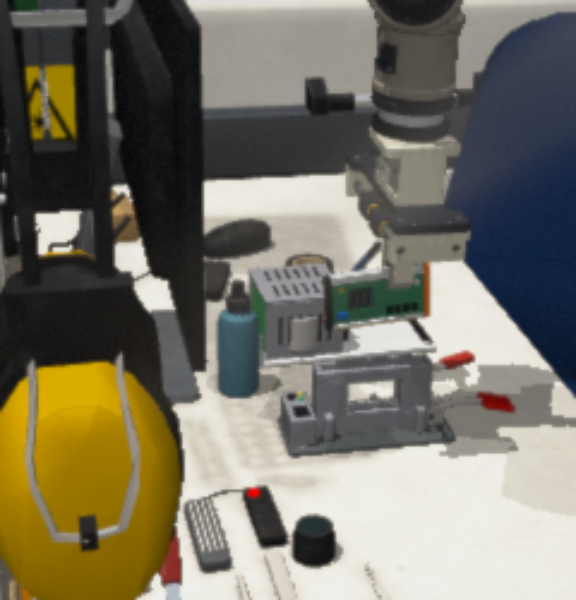

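The side view shows the module held level above the empty dock, orange end towards the robot. I'll carry it to the front of the rack mouth.

Request:
send_rows --motion '[{"hand": -1,"slide": [0.5,10,5],"spin": -0.005},{"hand": -1,"slide": [1,20,10],"spin": -0.005},{"hand": -1,"slide": [1,22,11],"spin": -0.005},{"hand": -1,"slide": [1,22,11],"spin": -0.005},{"hand": -1,"slide": [1,22,11],"spin": -0.005},{"hand": -1,"slide": [1,22,11],"spin": -0.005},{"hand": -1,"slide": [1,22,11],"spin": -0.005},{"hand": -1,"slide": [1,22,11],"spin": -0.005}]'

```text
time: 16.6
tool_pos: [0.5516, 0.0671, 0.1635]
tool_rot: [1.742, 1.549, -0.572]
contact_force: [-0.1, 0.3, -1.7]
opening: 0.0101
```

```bash
python3 - <<'E'
from look import *
tilt()
to([.5653,.0106,.17],137)
E
```

```text
tilt world [ 0.018  -0.0116] along toolz/dock-x etc: jawdir 0.0211 qvel [-0.458  0.103 -0.129  0.007  0.037 -0.51 ] eff [  2.1 -49.  -23.    0.   -0.1   0.7]
t 16.6 pos [551.6  67.1 163.5] yaw_y -42.54 F [-0.1  0.3 -1.7] open 10.1 q [-0.01  0.45  1.55 -0.01  1.13  0.74]
 slide [-5.6 48.4 32.3] spin(rad, tool x down => -e) 0.008
```

Request:
send_rows --motion '[{"hand": -1,"slide": [0,16,11],"spin": 0},{"hand": -1,"slide": [0,13,10],"spin": 0},{"hand": -1,"slide": [0,7,5],"spin": 0},{"hand": -1,"slide": [0,0,0],"spin": 0},{"hand": -1,"slide": [0,0,0],"spin": 0}]'

```text
time: 17.1
tool_pos: [0.5595, 0.0156, 0.1604]
tool_rot: [1.454, 1.554, -0.864]
contact_force: [-0.2, 1.1, -2.0]
opening: 0.0101
```

```bash
python3 - <<'E'
from look import *
tilt()
to([.5653,.0106,.17],137)
p=wrist('w6.png'); P,u,v=wp(p); np.savez('w6.npz',**p)
q=vision.read_camera('top'); np.savez('top6.npz',**q); save(q,'t6.png'); cv2.imwrite('pics/t6c.png',cv2.resize(q['pixels'][110:290,270:470],None,fx=3.2,fy=3.2))
from fit import rect
print(rect(P,.08,.1,(.684,.138),.09))
E
```

```text
tilt world [ 0.0107 -0.0126] along toolz/dock-x etc: jawdir 0.0164 qvel [-0.007  0.003  0.003 -0.002 -0.    -0.004] eff [ -0.6 -48.7 -23.8  -0.   -0.1  -0. ]
t 17.1 pos [559.5  15.6 160.4] yaw_y -42.81 F [-0.2  1.1 -2. ] open 10.1 q [-0.1   0.46  1.54 -0.01  1.14  0.65]
 slide [-9.5  7.8 -0.3] spin(rad, tool x down => -e) 0.003
(np.int64(5878), ((659.6578369140625, 111.52247619628906), (26.809206008911133, 94.2142333984375), 47.4415283203125), np.float64(0.08569164439779607))
```

View pics/w6.png

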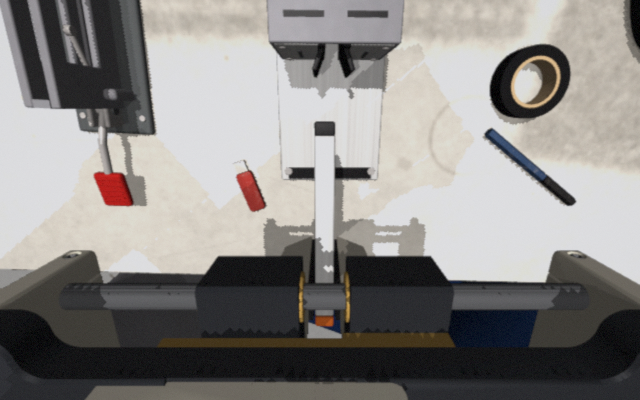

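View pics/t6c.png

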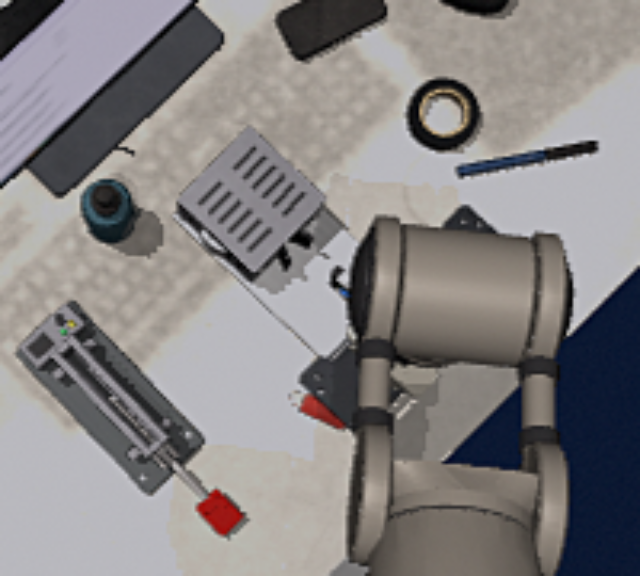

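```bash
cat > modfit.py <<'E'
from look import *
X=np.array([np.cos(np.radians(47.1)),np.sin(np.radians(47.1))]); Y=np.array([-X[1],X[0]])
O=np.array([.6839,.1377])-X*.064
def rk(P): return np.c_[(P[:,:2]-O)@X,(P[:,:2]-O)@Y,P[:,2]]*1000
def modtop(p,ztop,half=.02,xmin=None):
    P,u,v=wp(p); q=rk(P); t=rk(np.array([tool()[1]]))[0]
    m=(abs(q[:,2]-ztop)<6)&(abs(q[:,1]-t[1])<20)&(q[:,0]>t[0]+15)&(q[:,0]<t[0]+90)
    q=q[m]; 
    print('tcp rack',np.round(t,1),'n',len(q),'x',q[:,0].min().round(1),q[:,0].max().round(1))
    # centre by x bins
    cs=[]
    for x in np.arange(q[:,0].min()+4,q[:,0].max()-3,6):
        b=q[abs(q[:,0]-x)<3]; 
        if len(b)>5: cs.append((x,(b[:,1].min()+b[:,1].max())/2,np.ptp(b[:,1]),np.median(b[:,2])))
    cs=np.array(cs); f=np.polyfit(cs[:,0],cs[:,1],1); g=np.polyfit(cs[:,0],cs[:,3],1)
    print('y at plug',np.polyval(f,q[:,0].max()).round(2),'yaw deg',np.degrees(np.arctan(f[0])).round(2),'width',np.median(cs[:,2]).round(1),'z slope',g[0].round(4),'z med',np.median(cs[:,3]).round(1))
E
python3 - <<'E'
from modfit import *
p=dict(np.load('w6.npz',allow_pickle=True)); modtop(p,179)
P,u,v=wp(p); q=rk(P)
c=q[(q[:,2]>20)&(q[:,2]<75)&(abs(q[:,1])<25)&(q[:,0]>-15)&(q[:,0]<14)]
for s in (1,-1):
    b=c[c[:,1]*s>0]; print('cheek',s,len(b),b.min(0).round(1),b.max(0).round(1))
e=q[(q[:,2]>80)&(q[:,2]<90)&(q[:,0]>5)&(q[:,0]<100)]; print('case front',e.min(0).round(1),e.max(0).round(1))
pl=q[(q[:,2]>4)&(q[:,2]<12)&(q[:,0]<0)]
for x in (-40,-60,-80): b=pl[(abs(pl[:,0]-x)<5)&(abs(pl[:,1])<70)]; print('plate y',x,b[:,1].min().round(1),b[:,1].max().round(1))
E
```

```text
tcp rack [-109.7    8.3  160.6] n 2284 x -94.7 -34.2
y at plug 8.79 yaw deg -0.23 width 9.7 z slope -0.0934 z med 176.4
cheek 1 173 [-0.5  8.1 21.3] [13.9 16.9 67.8]
cheek -1 249 [ -0.6 -16.5  20.1] [13.9 -7.9 67.4]
case front [  5.  -47.2  80. ] [ 41.9 229.1  88.5]
plate y -40 -51.8 51.7
plate y -60 -51.6 52.5
plate y -80 -51.6 52.5
```

The wrist view shows the plug at (324,127), lined up in yaw with the cheeks at (320,60) and (347,60). It is 8.5 mm off laterally and the nose is about 5° down. I'll raise the grip, correct sideways, and lower it onto the plate to level it.

Request:
send_rows --motion '[{"hand": -1,"slide": [4,5,-6],"spin": 0},{"hand": -1,"slide": [10,3,-10],"spin": 0},{"hand": -1,"slide": [14,0,-4],"spin": 0},{"hand": -1,"slide": [14,0,0],"spin": 0},{"hand": -1,"slide": [14,0,0],"spin": 0},{"hand": -1,"slide": [14,0,0],"spin": 0},{"hand": -1,"slide": [6,0,0],"spin": 0},{"hand": -1,"slide": [0,0,0],"spin": 0}]' --grip_force 50

```text
time: 18.0
tool_pos: [0.5813, 0.0306, 0.075]
tool_rot: [1.306, 1.557, -1.005]
contact_force: [-0.5, -0.4, -1.7]
opening: 0.0094
```

```bash
python3 - <<'E'
from modfit import *
tilt(); t=O-X*.085; to([t[0],t[1],.058],137.1)
z=tool()[1][2]*1000+19
p=wrist('w7.png'); modtop(p,z-3)
E
```

```text
tilt world [ 0.0072 -0.0114] along toolz/dock-x etc: jawdir 0.013 qvel [ 0.009  0.012 -0.001 -0.    -0.     0.003] eff [ -0.1 -52.5 -20.9   0.1  -0.3   0. ]
t 18.0 pos [581.3  30.6  75. ] yaw_y -42.39 F [-0.5 -0.4 -1.7] open 9.4 q [-0.07  0.6   1.56 -0.01  0.98  0.67]
 slide [17.1  2.   0.7] spin(rad, tool x down => -e) 0.009
tcp rack [-84.2   2.1  75.5] n 2475 x -69.2 -8.3
y at plug 3.55 yaw deg 0.21 width 9.7 z slope -0.0944 z med 90.9
```

View pics/w7.png

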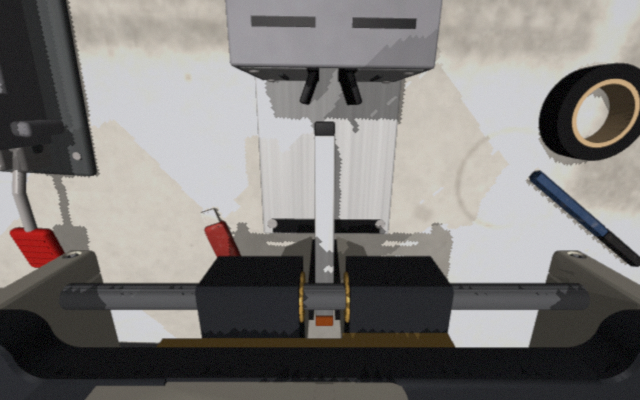

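Request:
send_rows --motion '[{"hand": -1,"slide": [6,2.5,0],"spin": 0.005},{"hand": -1,"slide": [6,0.5,0],"spin": 0},{"hand": -1,"slide": [4,0,0],"spin": 0},{"hand": -1,"slide": [3,0,0],"spin": 0}]'

```text
time: 18.45
tool_pos: [0.5856, 0.0282, 0.0569]
tool_rot: [1.534, 1.554, -0.782]
contact_force: [-0.6, -1.7, -1.8]
opening: 0.0096
```

Request:
send_rows --motion '[{"hand": -1,"slide": [3,0,0],"spin": 0},{"hand": -1,"slide": [2,0,0],"spin": 0}]'

```text
time: 18.65
tool_pos: [0.5859, 0.0275, 0.0526]
tool_rot: [1.534, 1.553, -0.782]
contact_force: [-4.3, -2.9, 9.7]
opening: 0.0094
```

Request:
send_rows --motion '[{"hand": -1,"slide": [2,0,0],"spin": 0}]'

```text
time: 18.75
tool_pos: [0.5861, 0.0271, 0.0518]
tool_rot: [1.55, 1.552, -0.766]
contact_force: [-4.7, -1.6, 8.6]
opening: 0.0096
```

```bash
python3 - <<'E'
from modfit import *
tilt(); t=O-X*.085; to([t[0],t[1],.0493],137.1)
p=wrist('w8.png'); modtop(p,69)
E
```

```text
tilt world [ 0.0136 -0.013 ] along toolz/dock-x etc: jawdir 0.0188 qvel [-0.005  0.011  0.009 -0.006 -0.032 -0.002] eff [  0.9 -47.7 -19.4   0.3  -1.2   0.1]
t 18.75 pos [586.1  27.1  51.8] yaw_y -42.7 F [-4.7 -1.6  8.6] open 9.6 q [-0.08  0.63  1.57 -0.01  0.92  0.68]
 slide [ 2.4 -3.7  1.4] spin(rad, tool x down => -e) 0.004
tcp rack [-83.6  -3.6  51.7] n 2766 x -68.6 6.4
y at plug -1.16 yaw deg 1.29 width 9.8 z slope -0.0715 z med 68.9
```

The nose is on the plate but the module hasn't fully levelled. I'll ease the jaws slightly so it sits down flat between them, then grip again.

Request:
send_rows --motion '[{"hand": -0.7,"slide": [0,0,0],"spin": 0},{"hand": -0.7,"slide": [0,0,0],"spin": 0},{"hand": -0.7,"slide": [0,-2,0],"spin": 0.004},{"hand": -0.7,"slide": [-1,0,0],"spin": 0}]'

```text
time: 19.2
tool_pos: [0.5855, 0.0285, 0.0538]
tool_rot: [1.66, 1.549, -0.66]
contact_force: [0.1, -0.4, -1.1]
opening: 0.0137
```

```bash
sed -i 's/t\[0\]+90/t[0]+76/' modfit.py; python3 - <<'E'
from modfit import *
tilt(); t=O-X*.085; to([t[0],t[1],.0493],137.1)
p=wrist('w9.png'); modtop(p,68)
E
```

```text
tilt world [ 0.0168 -0.0131] along toolz/dock-x etc: jawdir 0.0212 qvel [-0.004 -0.012 -0.016 -0.002  0.021 -0.004] eff [  0.  -52.4 -19.7   0.   -0.1   0.1]
t 19.2 pos [585.5  28.5  53.8] yaw_y -42.97 F [ 0.1 -0.4 -1.1] open 13.7 q [-0.08  0.63  1.57 -0.01  0.92  0.68]
 slide [ 4.4 -2.4  2. ] spin(rad, tool x down => -e) -0.001
tcp rack [-82.9  -2.5  54.1] n 2210 x -67.8 -10.0
y at plug -2.75 yaw deg 0.49 width 9.5 z slope -0.0038 z med 67.8
```

View pics/w9.png

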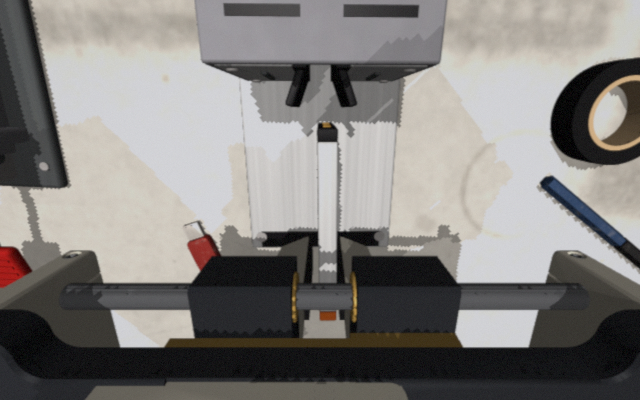

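Request:
send_rows --motion '[{"hand": -0.7,"slide": [3,-1,0],"spin": 0},{"hand": -1,"slide": [0,0,0],"spin": 0},{"hand": -1,"slide": [0,0,0],"spin": 0},{"hand": -1,"slide": [0,0,0],"spin": 0},{"hand": -1,"slide": [-0.5,-1,0],"spin": 0},{"hand": -1,"slide": [0,0,0],"spin": 0}]' --grip_force 50

```text
time: 19.85
tool_pos: [0.584, 0.0298, 0.0508]
tool_rot: [1.643, 1.55, -0.678]
contact_force: [-1.2, 0.2, 0.5]
opening: 0.0098
```

```bash
python3 - <<'E'
from modfit import *
tilt(); t=O-X*.012; to([t[0],t[1],.0505],137.1)
p=wrist('w10.png'); modtop(p,68)
E
```

```text
tilt world [ 0.0164 -0.0132] along toolz/dock-x etc: jawdir 0.021 qvel [-0.002  0.002 -0.003 -0.001  0.001 -0.001] eff [  0.3 -52.6 -19.8   0.1  -0.2   0. ]
t 19.85 pos [584.   29.8  50.8] yaw_y -42.96 F [-1.2  0.2  0.5] open 9.8 q [-0.07  0.63  1.58 -0.02  0.92  0.69]
 slide [  0.4  -0.3 -71. ] spin(rad, tool x down => -e) -0.001
tcp rack [-83.   -0.3  50.8] n 2292 x -67.9 -10.3
y at plug 0.93 yaw deg 0.16 width 9.6 z slope -0.0054 z med 67.8
```

Level and centred: the plug is at y 0.9 mm and yaw 0.2°. I'll slide it into the mouth.

Request:
send_rows --motion '[{"hand": -1,"slide": [0,0,-6],"spin": 0},{"hand": -1,"slide": [0,0,-9],"spin": 0},{"hand": -1,"slide": [0,0,-9],"spin": 0},{"hand": -1,"slide": [0,0,-5],"spin": 0}]'

```text
time: 20.3
tool_pos: [0.6051, 0.0524, 0.0508]
tool_rot: [1.633, 1.55, -0.689]
contact_force: [-1.1, -0.1, 0.6]
opening: 0.0096
```

```bash
python3 - <<'E'
from modfit import *
tilt(); t=O-X*.014; to([t[0],t[1],.0505],137.1)
p=wrist('w11.png'); modtop(p,68)
E
```

```text
tilt world [ 0.0161 -0.0132] along toolz/dock-x etc: jawdir 0.0207 qvel [ 0.068  0.063 -0.125 -0.006  0.072  0.067] eff [ -0.1 -55.2 -20.3   0.2  -0.3  -0. ]
t 20.3 pos [605.1  52.4  50.8] yaw_y -43.0 F [-1.1 -0.1  0.6] open 9.6 q [-0.03  0.66  1.51 -0.02  0.95  0.73]
 slide [  0.4  -0.4 -38.1] spin(rad, tool x down => -e) -0.002
tcp rack [-51.5  -0.3  50.8] n 2406 x -36.5 13.6
y at plug -0.16 yaw deg -1.24 width 9.8 z slope -0.0229 z med 67.8
```

View pics/w11.png

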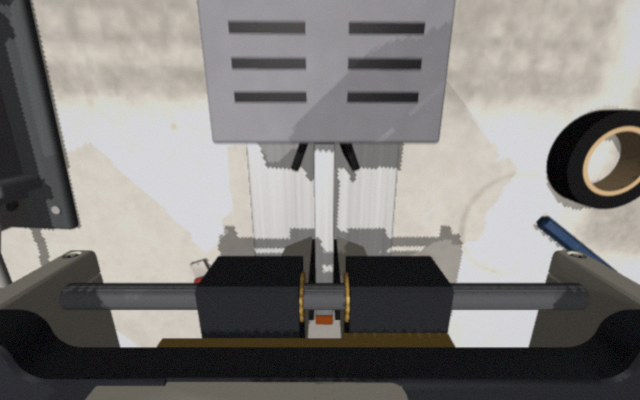

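The plug is between the cheeks, with the module centred at column 323 and no contact force. I'll continue.

Request:
send_rows --motion '[{"hand": -1,"slide": [0,0,-8],"spin": 0},{"hand": -1,"slide": [0,0,-8],"spin": 0},{"hand": -1,"slide": [0,0,-8],"spin": 0},{"hand": -1,"slide": [0,0,-5],"spin": 0}]'

```text
time: 20.75
tool_pos: [0.6268, 0.0759, 0.0508]
tool_rot: [1.639, 1.55, -0.682]
contact_force: [-1.5, -0.8, 0.6]
opening: 0.0092
```

```bash
python3 - <<'E'
from modfit import *
tilt(); t=O-X*.014; to([t[0],t[1],.0505],137.1)
print(rk(np.array([tool()[1]])))
E
```

```text
tilt world [ 0.0162 -0.0132] along toolz/dock-x etc: jawdir 0.0209 qvel [ 0.061  0.062 -0.131 -0.008  0.078  0.06 ] eff [  0.2 -56.8 -21.    0.3  -0.5  -0. ]
t 20.75 pos [626.8  75.9  50.8] yaw_y -42.96 F [-1.5 -0.8  0.6] open 9.2 q [ 0.01  0.7   1.43 -0.02  0.99  0.76]
 slide [ 0.3 -0.2 -6.1] spin(rad, tool x down => -e) -0.001
[[-20.13325119  -0.20435859  50.80013847]]
```

Request:
send_rows --motion '[{"hand": -1,"slide": [0,0,-3],"spin": 0},{"hand": -1,"slide": [0,0,0],"spin": 0},{"hand": -0.5,"slide": [0,0,0],"spin": 0},{"hand": -0.5,"slide": [0,0,0],"spin": 0},{"hand": -0.5,"slide": [0,0,0],"spin": 0}]' --grip_force 20

```text
time: 21.25
tool_pos: [0.6298, 0.0787, 0.051]
tool_rot: [1.675, 1.549, -0.645]
contact_force: [0.0, 0.8, -0.9]
opening: 0.0218
```

```bash
python3 - <<'E'
from modfit import *
tilt(); t=O-X*.014; to([t[0],t[1],.0505],137.1)
print(rk(np.array([tool()[1]])))
p=wrist('w12.png'); modtop(p,68)
E
```

```text
tilt world [ 0.0174 -0.0131] along toolz/dock-x etc: jawdir 0.0217 qvel [ 0.001 -0.002  0.001  0.001 -0.001 -0.   ] eff [  0.  -56.9 -21.    0.   -0.1   0. ]
t 21.25 pos [629.8  78.7  51. ] yaw_y -42.95 F [ 0.   0.8 -0.9] open 21.8 q [ 0.01  0.7   1.42 -0.02  1.    0.77]
 slide [ 0.5 -0.5 -2.1] spin(rad, tool x down => -e) -0.001
[[-16.1034619   -0.53517224  51.00559443]]
tcp rack [-16.1  -0.5  51. ] n 550 x -1.1 8.8
y at plug -0.11 yaw deg -0.54 width 33.6 z slope 11.591 z med 67.0modfit.py:15: RankWarning: Polyfit may be poorly conditioned
  cs=np.array(cs); f=np.polyfit(cs[:,0],cs[:,1],1); g=np.polyfit(cs[:,0],cs[:,3],1)
modfit.py:15: RankWarning: Polyfit may be poorly conditioned
  cs=np.array(cs); f=np.polyfit(cs[:,0],cs[:,1],1); g=np.polyfit(cs[:,0],cs[:,3],1)
```

View pics/w12.png

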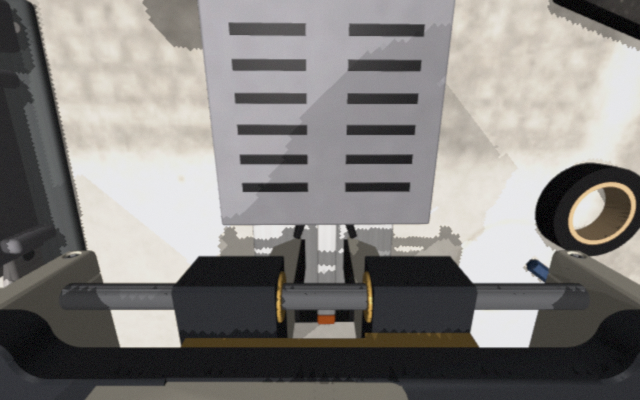

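Released; the module is standing in the bay. I'll raise, step back behind its orange end, close the fingers and lower them.

Request:
send_rows --motion '[{"hand": -0.5,"slide": [-10,0,0],"spin": 0},{"hand": -0.5,"slide": [-16,0,0],"spin": 0},{"hand": -0.5,"slide": [-16,0,0],"spin": 0},{"hand": -0.5,"slide": [-6,0,10],"spin": 0},{"hand": -1,"slide": [0,0,18],"spin": 0},{"hand": -1,"slide": [0,0,18],"spin": 0},{"hand": -1,"slide": [0,0,14],"spin": 0},{"hand": -1,"slide": [0,0,0],"spin": 0}]'

```text
time: 22.1
tool_pos: [0.5848, 0.0325, 0.104]
tool_rot: [1.707, 1.547, -0.613]
contact_force: [0.9, 0.1, 0.0]
opening: 0.0007
```

```bash
python3 - <<'E'
from modfit import *
tilt(); t=O-X*.080; to([t[0],t[1],.034],137.1)
print(rk(np.array([tool()[1]])))
p=wrist('w13.png'); P,u,v=wp(p); q=rk(P); m=(abs(q[:,2]-68)<6)&(abs(q[:,1])<7)&(q[:,0]<14)
print('module top visible x',q[m][:,0].min(),q[m][:,0].max(),q[m][:,1].min(),q[m][:,1].max())
E
```

```text
tilt world [ 0.0191 -0.0134] along toolz/dock-x etc: jawdir 0.0231 qvel [ 0.006 -0.004 -0.013  0.01  -0.007  0.005] eff [ -0.3 -51.4 -21.1  -0.1  -0.2  -0.2]
t 22.1 pos [584.8  32.5 104. ] yaw_y -42.93 F [0.9 0.1 0. ] open 0.7 q [-0.07  0.56  1.53 -0.01  1.03  0.69]
 slide [70.  -0.6 -0.3] spin(rad, tool x down => -e) -0.001
[[-80.49305048   0.98672378 104.01924744]]
module top visible x -52.85543409437395 13.720847323653764 -5.917388517120216 3.9039203838922347
```

View pics/w13.png

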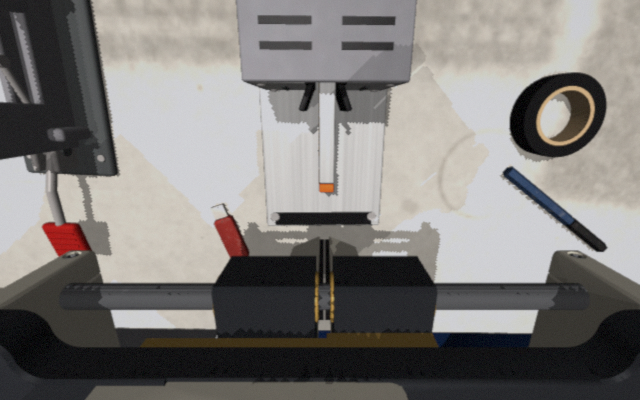

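The module stands in the mouth with its orange end at (326,188), and the fingers are shut behind it. I'll lower, then push.

Request:
send_rows --motion '[{"hand": -1,"slide": [12,0,0],"spin": 0},{"hand": -1,"slide": [16,0,0],"spin": 0},{"hand": -1,"slide": [16,0,0],"spin": 0},{"hand": -1,"slide": [12,0,0],"spin": 0},{"hand": -1,"slide": [6,0,0],"spin": 0},{"hand": -1,"slide": [0,0,0],"spin": 0}]'

```text
time: 22.75
tool_pos: [0.5883, 0.0342, 0.037]
tool_rot: [1.776, 1.546, -0.542]
contact_force: [0.7, 0.1, 0.5]
opening: 0.0005
```

```bash
python3 - <<'E'
from modfit import *
tilt(); t=O-X*.0215; to([t[0],t[1],.036],137.1)
print(rk(np.array([tool()[1]])))
E
```

```text
tilt world [ 0.0209 -0.0126] along toolz/dock-x etc: jawdir 0.0238 qvel [ 0.005  0.005 -0.007  0.     0.001  0.001] eff [ -0.1 -52.6 -19.    0.   -0.3   0. ]
t 22.75 pos [588.3  34.2  37. ] yaw_y -42.83 F [0.7 0.1 0.5] open 0.5 q [-0.07  0.65  1.58 -0.01  0.89  0.69]
 slide [  1.2  -0.4 -55.4] spin(rad, tool x down => -e) 0.001
[[-76.91074385  -0.44019704  36.95426831]]
```

Request:
send_rows --motion '[{"hand": -1,"slide": [0,0,-7],"spin": 0},{"hand": -1,"slide": [0,0,-7],"spin": 0},{"hand": -1,"slide": [0,0,-5],"spin": 0},{"hand": -1,"slide": [0,0,-4],"spin": 0}]'

```text
time: 23.15
tool_pos: [0.6052, 0.052, 0.038]
tool_rot: [1.738, 1.546, -0.58]
contact_force: [-2.1, -1.9, -0.7]
opening: 0.0005
```

Request:
send_rows --motion '[{"hand": -1,"slide": [0,0,-4],"spin": 0},{"hand": -1,"slide": [0,0,-4],"spin": 0},{"hand": -1,"slide": [0,0,-4],"spin": 0}]'

```text
time: 23.45
tool_pos: [0.6136, 0.0612, 0.0382]
tool_rot: [1.688, 1.546, -0.629]
contact_force: [-2.8, -1.4, -0.3]
opening: 0.0005
```

```bash
python3 - <<'E'
from modfit import *
tilt(); t=O-X*.0215; to([t[0],t[1],.036],137.1)
print(rk(np.array([tool()[1]])), np.array(observe()['contact_force'])[:2]@X)
E
```

```text
tilt world [ 0.0197 -0.0143] along toolz/dock-x etc: jawdir 0.0242 qvel [ 0.054  0.047 -0.103 -0.001  0.058  0.054] eff [  1.1 -56.4 -20.8   0.6  -0.7  -0.1]
t 23.45 pos [613.6  61.2  38.2] yaw_y -42.8 F [-2.8 -1.4 -0.3] open 0.5 q [-0.02  0.69  1.49 -0.02  0.94  0.74]
 slide [  2.3  -0.6 -18.4] spin(rad, tool x down => -e) 0.002
[[-39.91192396  -0.59670174  38.23449886]] -2.9671173702017137
```

Request:
send_rows --motion '[{"hand": -1,"slide": [0,0,-4],"spin": 0},{"hand": -1,"slide": [0,0,-4],"spin": 0},{"hand": -1,"slide": [0,0,-3],"spin": 0}]'

```text
time: 23.75
tool_pos: [0.6219, 0.0698, 0.0383]
tool_rot: [1.684, 1.546, -0.634]
contact_force: [-0.7, -2.0, -0.4]
opening: 0.0
```

```bash
python3 - <<'E'
from modfit import *
tilt(); t=O-X*.0215; to([t[0],t[1],.036],137.1)
print(rk(np.array([tool()[1]])), np.array(observe()['contact_force'])[:2]@X)
p=wrist('w14.png')
E
```

```text
tilt world [ 0.0198 -0.0146] along toolz/dock-x etc: jawdir 0.0245 qvel [ 0.037  0.037 -0.08  -0.003  0.043  0.039] eff [  1.3 -57.1 -21.    0.6  -0.6  -0.1]
t 23.75 pos [621.9  69.8  38.3] yaw_y -42.81 F [-0.7 -2.  -0.4] open 0.0 q [-0.    0.7   1.46 -0.02  0.95  0.75]
 slide [ 2.3 -0.8 -6.5] spin(rad, tool x down => -e) 0.002
[[-28.00113271  -0.80050849  38.30649836]] -1.9082022409470096
```

View pics/w14.png

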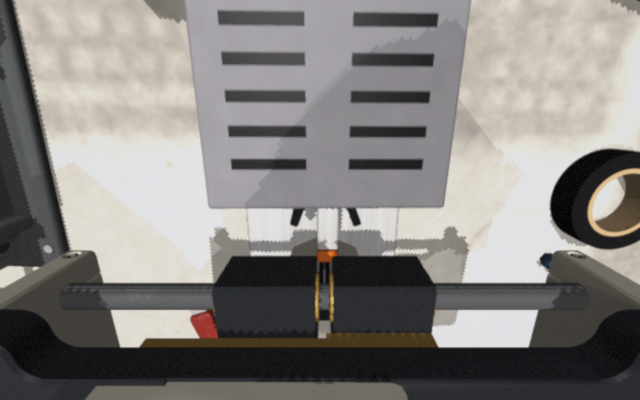

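Contact is at the orange end (326,255). I'll finish in small steps.

Request:
send_rows --motion '[{"hand": -1,"slide": [0,0,-3],"spin": 0},{"hand": -1,"slide": [0,0,-2],"spin": 0}]'

```text
time: 24.0
tool_pos: [0.6253, 0.0735, 0.0382]
tool_rot: [1.643, 1.546, -0.675]
contact_force: [-4.4, -6.4, -0.4]
opening: 0.0006
```

```bash
python3 - <<'E'
from modfit import *
print(rk(np.array([tool()[1]])), np.array(observe()['contact_force'])[:2]@X)
E
```

```text
[[-22.90011978  -0.77010974  38.16070539]] -7.694550474233447
```

Request:
send_rows --motion '[{"hand": -1,"slide": [0,0,-2],"spin": 0}]'

```text
time: 24.1
tool_pos: [0.6251, 0.0738, 0.0378]
tool_rot: [1.45, 1.548, -0.868]
contact_force: [-9.7, -11.8, 5.1]
opening: 0.0008
```

```bash
python3 - <<'E'
from modfit import *
print(rk(np.array([tool()[1]])), np.array(observe()['contact_force'])[:2]@X)
E
```

```text
[[-22.85588932  -0.44658124  37.75604961]] -15.28448751719636
```

Request:
send_rows --motion '[{"hand": -1,"slide": [0,0,-2],"spin": 0}]'

```text
time: 24.2
tool_pos: [0.625, 0.0737, 0.0377]
tool_rot: [1.249, 1.548, -1.068]
contact_force: [-7.8, -9.8, 6.5]
opening: 0.0004
```

```bash
python3 - <<'E'
from modfit import *
print(rk(np.array([tool()[1]])), np.array(observe()['contact_force'])[:2]@X); tilt()
E
```

```text
[[-22.97521802  -0.43121203  37.74395025]] -12.532752166996678
tilt world [ 0.0109 -0.0199] along toolz/dock-x etc: jawdir 0.0215 qvel [ 0.012  0.017 -0.037 -0.027  0.061  0.027] eff [  5.5 -54.1 -22.7   2.3  -2.5  -0.1]
```

Request:
send_rows --motion '[{"hand": -1,"slide": [0,0,-4],"spin": 0}]'

```text
time: 24.3
tool_pos: [0.625, 0.0737, 0.0378]
tool_rot: [0.91, 1.546, -1.407]
contact_force: [-15.6, -18.7, 11.0]
opening: 0.0007
```

Request:
send_rows --motion '[{"hand": -1,"slide": [0,0,10],"spin": 0},{"hand": -1,"slide": [0,0,15],"spin": 0},{"hand": -1,"slide": [-20,0,15],"spin": 0},{"hand": -1,"slide": [-25,0,15],"spin": 0},{"hand": -1,"slide": [-25,0,10],"spin": 0},{"hand": -1,"slide": [-5,0,5],"spin": 0},{"hand": -1,"slide": [0,0,0],"spin": 0}]'

```text
time: 25.0
tool_pos: [0.5774, 0.0241, 0.1169]
tool_rot: [1.244, 1.548, -1.073]
contact_force: [-0.6, -0.3, 0.1]
opening: 0.0004
```

```bash
python3 - <<'E'
from modfit import *
tilt(); print(rk(np.array([tool()[1]])),observe()['contact_force'])
p=wrist('w15.png'); P,u,v=wp(p); q=rk(P); m=(abs(q[:,2]-68)<5)&(abs(q[:,1])<7)&(q[:,0]<14)
a=q[m]; print('module top x',np.percentile(a[:,0],[0,1,3,10]).round(1),'y',a[:,1].min(),a[:,1].max(),'z',np.median(a[:,2]),len(a))
m=(abs(q[:,2]-83)<6)&(abs(q[:,1])<40)&(q[:,0]<40); print('case front x',np.percentile(q[m][:,0],[0,1,3]))
e=q[(q[:,2]>30)&(q[:,2]<75)&(q[:,0]<14)&(q[:,0]>-40)&(abs(abs(q[:,1])-13)<5)]; print('cheek tip x',np.percentile(e[:,0],[0,1,3]))
s=vision.read_camera('side'); save(s,'s3.png'); cv2.imwrite('pics/s3c.png',cv2.resize(s['pixels'][100:310,230:440],None,fx=2.8,fy=2.8))
print([ (r['conf'],r['uv']) for r in vision.search_frame(s,'module')[:2]])
E
```

```text
tilt world [ 0.0111 -0.0205] along toolz/dock-x etc: jawdir 0.022 qvel [ 0.003 -0.011 -0.012  0.01  -0.012  0.   ] eff [ -0.3 -51.5 -22.2  -0.1   0.1  -0.1]
[[-91.70551183   0.74335348 116.90480901]] [-0.60483766 -0.32414647  0.06061354]
module top x [-12.3 -12.3 -11.7  -9.8] y -6.426322561514276 3.540148749719469 z 67.65659590284572 669
case front x [15.23067914 15.48088461 15.80228686]
cheek tip x [-0.47220342 -0.36462076  0.02969904]
[(0.48, [347.0, 184.8])]
```

View pics/w15.png

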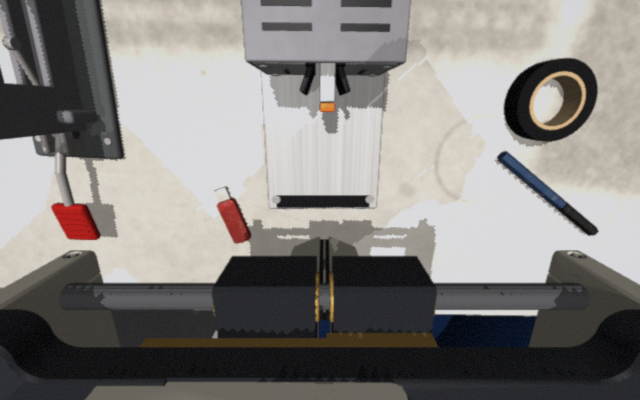

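View pics/s3c.png

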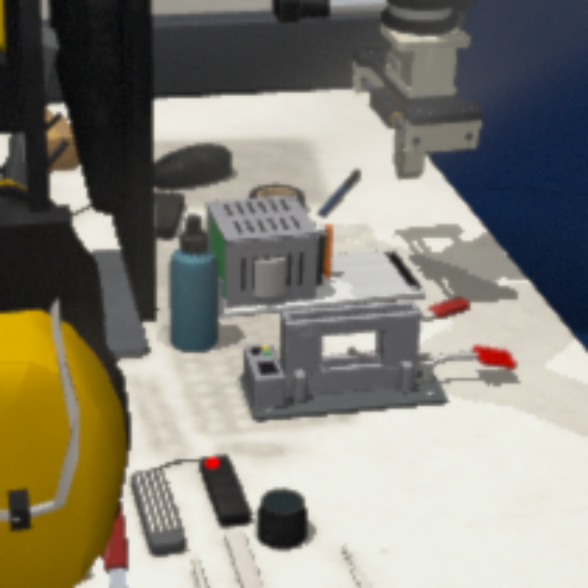

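The orange end sticks out 12 mm from the cheek tips (rack x −12), so the module is home. The arm is clear, the lever is down, and the bystanders look unmoved, so I'll hand in.

```bash
python3 -c "
from cell import job,observe
print(job.hand_in()); print(observe()['time'])"
```

```text
the job is handed in; nothing more can be done
None
the job is handed in; nothing more can be done
```

The module is fully home in the control rack, and I handed the job in at about 25 s of the 61 s allowed. No verdict was reported.

**What I did:**
1. I pressed the red ejector lever down to its hard stop, and the module's top edge rose to about 107 mm.
2. I pinched the top edge and drew the module straight up out of the dock. It swung about 5° nose-down in the grip.
3. I set it on the rack's chassis plate, eased the jaws so it sat flat, and gripped it again.
4. I slid it plug first through the cheeks into the bay, then released it.
5. I pushed the orange end with closed fingers until it stopped. It did not move under about 25 N.

**Last checks:**
- **Seating:** the orange end is at rack x −12 ±0.5 mm. The cheek tips measured about x −0.4, so the module sticks out by the expected 12 mm.
- **Upright:** the module's top is at 67.7 mm, so it sits flat on the plate and stands upright.
- **Arm and lever:** the arm was clear with no contact force, and the lever was still down.
- **Things lying around:** the bottle, USB stick, tape and loupe look unmoved in the pictures. I did not measure their positions again.

**What went less well:**
- **Lever force:** at the stop the fingertips pressed with up to about 90 N for a moment. That is under the 120 N wrist limit, but far more than the lever needed. I took the 40 N limit to cover only the arm and gripper body, not the fingertips.
- **Tool lean:** the tool drifted up to 3° off vertical during fast moves. It was about 1° when I inserted the module.

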